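# Stow the door wedges and lock the mail-room drawer

## Robot

A 6-joint arm with a two-finger parallel gripper is mounted at the origin on the work surface. World frame = base frame: x ahead of the robot, y to its left, z up, the work surface at z = 0. Lengths are in mm, angles in rad, forces in N, time in s.
With the tool pointing down it reaches from about 400 to 925 mm from the base axis. Payload 12.5 kg.
Tool frame: the origin (TCP) lies at the very end of the fingers, on their centre line; the grasp point (between the pads) lies 19 mm behind it; z points along the fingers, y is the direction in which the jaws open and shut (so a half turn about z gives the same grasp; the last joint's range is limited). The gripper opens to 95 mm and grips with 3 to 60 N. Pads are 20 mm wide; open, the fingers measure 119 mm over their backs; the gripper's body (75 mm by 180 mm) begins 59 mm behind the grasp point.
Start: joints at [1.015, 0.491, 1.559, -0, 1.092, -0.106], TCP at [271.728, 562.86, 214.661] pointing down, gripper open.
Joint ranges: [-3.1, 3.1], [-0.84, 2.19], [0.05, 2.79], [-1.13, 4.28], [0.06, 2.93], [-2.69, 2.69]. Speed limits (rad/s): [2.22, 2.22, 2.79, 3.14, 3.14, 3.14].

## Interface

Orientations are given as [roll, pitch, yaw] about the fixed x, y, z axes, in that order (R = Rz(yaw) Ry(pitch) Rx(roll)).
In Python, from cell import env gives the robot as it stands.
- The arm moves only by the shell command python3 -m pendant 'ROWS'. ROWS is JSON, a list that holds one entry, the list of rows, each a list of 5 numbers: the opening, from 0 (shut) to 1 (fully open), then the shift along the tool's x, y, z in m, then the turn about the tool's z in rad. A call has exactly 8 rows; each row is the pose to reach, as a shift and turn from the pose commanded when the call began, along the tool's axes at that moment; what a row does not reach only later rows make up. A row lasts 1/10 s, in which the tool goes at most 50 mm and 8.59 degrees, less where a joint would pass 70% of its speed; a pose out of reach is approached as far as the arm can. A call with a gripper value outside its range is refused whole. The fingers move at their own pace and stop on an object; the grip force is fixed at half the most. Time passes only in rows, so rows that repeat a pose let the fingers close, or fill a call up. It gives the time, the measured TCP pose, the force and the opening at its end, in the units of the state.
- env.state(): the state, without advancing time (a new reading comes with each control period).
- env.read_camera(name): name is "scene" or "side" or "wrist"; returns a dict with "image" (480x640x3 uint8, blue, green, red), "range_z" (480x640 float32, mm along the optical axis (not along the pixel's ray), 0 where there is no reading), "fx", "fy", "cx", "cy" (pixels), "rvec" (rotation vector, rad) and "tvec" (3), from world to camera coordinates, as OpenCV has them; the wrist camera has in their place "tool_from_camera" (4x4, takes a point from camera to tool coordinates, whose origin is the TCP and whose axes are the flange's). Camera axes: x right, y down, z forward; pixel columns grow to the right and rows downward; lengths in mm; the calibration is good to about 2 mm. A picture is of the moment at which its call begins: read the wrist's pose just before it.
- env.job_done(): hands the job in, once; it reports no verdict.
The state is a dict: "t": time; "joints": joint angles; "qvel": joint speeds; "tau": joint torques, N m; "eef_pos": TCP position; "tcp_rot": TCP orientation; "ft_force": force on the tool from outside, world axes, zero at the start; "moment": the same for the moment, N m; "opening": opening from 0.0 (shut) to 1.0 (fully open).
Only numpy, scipy, OpenCV 4.12 (cv2) and the standard library are available. Lean on these libraries where they do the work, as an engineer would, in place of code of your own. Each camera call takes 0.05 s, during which the arm holds its last target. There are 200 camera calls.

## Task

Put away the door wedges after a delivery: pull the small cabinet's drawer right out and lay every wedge flat on the drawer's floor, two to a bay at most, head to tail so that a pair fits its bay. When all are in, push the drawer fully shut; then set the loose knob on the lock spindle on top of the cabinet, press lightly while turning it slowly until it drops fully home, and turn it clockwise as far as it goes, so that the pointer faces the drawer side. Leave the knob on the spindle, and do not disturb the tape roll on the counter or the ink pad on the cabinet.

Things in the scene. Friction and masses are not known exactly. Their poses are not given: they have to be found in the camera images.
- cab: aluminium cabinet fixed to the counter, 140 deep (x) x 191 wide (y) x 92 high, open at the front above the drawer; origin on the counter, its front (-x) edge at x=-80, back at x=+60; z up
- drawer (a joint): opening of the drawer in m: 0 shut, 0.125 fully out towards the cabinet's -x; it stays where it is left (friction about 2.5 N). Starts part open. Only at 0.11 or more are the bays clear of the cabinet's overhang, whose underside is 80 above the counter
- drawer_floor (a point): centre of the drawer's floor, top face, 12 above the counter; moves with the drawer, axes as the cabinet's. Two bays lie side by side in y. Walls and divider are 5 thick and 22 high above the floor; the drawer's front panel is 12 thick, its top 42 above the counter
- bay_left (a point): floor centre of the bay at +y (36.5 from the drawer's centre), inside 106 long (x) x 68 wide (y). A head-to-tail pair of wedges, lengths along x, sloping faces together, straight faces outward, measures 100 x 58; two wedges the same way round do not fit
- bay_right (a point): floor centre of the bay at -y, same size as bay_left
- drawer_pull (a point): centre of the drawer's bar pull, a horizontal bar along y about 100 long and 12 thick, 35 in front (-x) of the drawer's front panel, 34 above the counter; can be pinched from above with the fingers closing along x, or pushed
- lock_face (a point): centre of the lock's round boss on the cabinet top, level with the knob's underside when home (98 above the counter); axes as the cabinet's. On this axis stands the brass spindle: a flat-sided upright tang 22 x 12 in section, 22 high. It has lost motion: the 22 side stands within 0.25 rad either way of the pointer's line, start unknown except to the eye
- lock (a joint): turn of the lock in rad, growing clockwise seen from above, 0 to 1.2; starts at 0 to 0.3; 1.2 is the stop: locked, pointer towards the cabinet's front (-x). Pointer direction, as an angle about the cabinet's z from its x axis: pi + 1.2 - joint. Friction 0.3 N m. Turning the spindle first takes up its play (up to 0.5 rad), then turns the lock
- lock_pointer (a point): round end of the steel pointer, 66 from the spindle's axis, just above the cabinet top; turns with the lock
- knob: loose black knob, upright: square hub 48 x 48 x 32 high, on it a bar grip 60 (x) x 14 (y), from 31 to 63 above the underside, to pinch across y. In the underside a slot 25 (x) x 15 (y), 26 deep, for the 22 x 12 tang; fits either way round. Out of line it rests on the tang, 22 too high. Origin at the underside centre. 0.11 to 0.18 kg
- wedge1: plain wooden door wedge on its side (may be absent), 100 long, 30 high, plan width 42 at the thick end to 16 at the thin end. Origin on the underside; thick end at x=-50, thin end x=+50; straight long face at y=-14.5, sloping face from y=+27.5 (thick end) to +1.5. A grip lug 14 (x) x 20 (y), from 30 to 62 above the underside, centred at x=-8, y=0, to pinch along x. 0.08 to 0.15 kg
- wedge2: another wedge, same as wedge1 (may be absent)
- wedge3: another wedge, same as wedge1 (may be absent)
- wedge4: another wedge, same as wedge1 (may be absent)
- tape: clear tape roll, ring 90 across, 45 high, lying flat; bystander, origin at the underside centre
- stamp_pad: flat dark ink pad 40 (x) x 80 (y) x 20 high, lying on the cabinet top behind the lock; bystander, origin at the underside centre
There are look-alikes about, which are no part of the job. What is shaped like the wedge2 but yellow is not meant. What is shaped like the wedge4 but pink is not meant.

How it is judged (in metres and radians):
On the way, in this order (a step that is already met when the one before it is completed fails the run):
1. every wedge lies flat on the drawer's floor (x of wedge1 in the frame of drawer_floor between -0.02 and 0.02 m and y of wedge1 in the frame of drawer_floor between -0.07 and 0.07 m and z of wedge1 in the frame of drawer_floor between -0.005 and 0.005 m and angle between each of wedge1, wedge2, wedge3, wedge4's own z axis and vertical below 0.08 rad and x of wedge2 in the frame of drawer_floor between -0.02 and 0.02 m and y of wedge2 in the frame of drawer_floor between -0.07 and 0.07 m and z of wedge2 in the frame of drawer_floor between -0.005 and 0.005 m and x of wedge3 in the frame of drawer_floor between -0.02 and 0.02 m and y of wedge3 in the frame of drawer_floor between -0.07 and 0.07 m and z of wedge3 in the frame of drawer_floor between -0.005 and 0.005 m and x of wedge4 in the frame of drawer_floor between -0.02 and 0.02 m and y of wedge4 in the frame of drawer_floor between -0.07 and 0.07 m and z of wedge4 in the frame of drawer_floor between -0.005 and 0.005 m and value of joint drawer above 0.02 m), for 0.3 s.
2. with the wedges in it, the drawer is shut (x of wedge1 in the frame of drawer_floor between -0.02 and 0.02 m and y of wedge1 in the frame of drawer_floor between -0.07 and 0.07 m and z of wedge1 in the frame of drawer_floor between -0.005 and 0.005 m and angle between each of wedge1, wedge2, wedge3, wedge4's own z axis and vertical below 0.08 rad and x of wedge2 in the frame of drawer_floor between -0.02 and 0.02 m and y of wedge2 in the frame of drawer_floor between -0.07 and 0.07 m and z of wedge2 in the frame of drawer_floor between -0.005 and 0.005 m and x of wedge3 in the frame of drawer_floor between -0.02 and 0.02 m and y of wedge3 in the frame of drawer_floor between -0.07 and 0.07 m and z of wedge3 in the frame of drawer_floor between -0.005 and 0.005 m and x of wedge4 in the frame of drawer_floor between -0.02 and 0.02 m and y of wedge4 in the frame of drawer_floor between -0.07 and 0.07 m and z of wedge4 in the frame of drawer_floor between -0.005 and 0.005 m and value of joint drawer below 0.008 m), for 0.2 s.
3. the knob has dropped home on the spindle (horizontal distance between knob and lock_face below 0.004 m and z of knob in the frame of lock_face between -0.004 and 0.004 m and angle between knob's own z axis and vertical below 0.08 rad and value of joint drawer below 0.008 m), for 0.2 s.
4. the lock is turned to its stop (all of step 3 and value of joint lock above 1.08 rad), for 0.2 s.
At the end, for the whole second after the job is handed in: Every wedge lies flat on the drawer floor in the bays (5 mm, tilt under 0.08 rad); the drawer is shut to 8 mm; the knob is home on the spindle (4 mm sideways and in height, tilt under 0.08 rad), at rest; the lock is turned to 1.08 rad or more (all of step 4 and x of wedge1 in the frame of drawer_floor between -0.02 and 0.02 m and y of wedge1 in the frame of drawer_floor between -0.07 and 0.07 m and z of wedge1 in the frame of drawer_floor between -0.005 and 0.005 m and angle between each of wedge1, wedge2, wedge3, wedge4's own z axis and vertical below 0.08 rad and x of wedge2 in the frame of drawer_floor between -0.02 and 0.02 m and y of wedge2 in the frame of drawer_floor between -0.07 and 0.07 m and z of wedge2 in the frame of drawer_floor between -0.005 and 0.005 m and x of wedge3 in the frame of drawer_floor between -0.02 and 0.02 m and y of wedge3 in the frame of drawer_floor between -0.07 and 0.07 m and z of wedge3 in the frame of drawer_floor between -0.005 and 0.005 m and x of wedge4 in the frame of drawer_floor between -0.02 and 0.02 m and y of wedge4 in the frame of drawer_floor between -0.07 and 0.07 m and z of wedge4 in the frame of drawer_floor between -0.005 and 0.005 m and linear speed of knob below 0.02 m/s); the robot touches nothing.
It fails at once if the tape is pushed more than 6 cm or tipped over (distance of tape from where it was at the start of the episode above 0.06 m or angle between tape's own z axis and vertical above 0.6 rad).
It fails at once if the stamp pad is pushed more than 6 cm or tipped over (distance of stamp_pad from where it was at the start of the episode above 0.06 m or angle between stamp_pad's own z axis and vertical above 0.6 rad).
Of wedge1, wedge2, wedge3, wedge4 only 3 to 4 are there at a start; the rules pass over those that are not, and their reading is None.
At some moment in a run one of wedge1, wedge2, wedge3, wedge4, knob may be knocked a few centimetres aside while the robot is not near it.
It also fails if it takes over 210 s, if anything falls off the work surface, if the arm or the gripper's body presses on something with over 40 N, if the wrist force passes 120 N, or if a joint passes its speed limit or range.

## Working session

There is one attempt and no reset: what is moved stays moved. The work goes in short steps, Python scripts to look and compute and a shell command to move; the robot and the scene stay as the last step left them, time stands still between calls to the robot, and variables do not carry over. Pictures are saved under pics/ and viewed, about 12 in all and at most 16, crops included, and the job is handed in when it is done.

```bash
mkdir -p pics; ls; cat > h.py <<'E'
import numpy as np, cv2
from cell import env
from scipy.spatial.transform import Rotation as R
def cam(n):
    s=env.state(); c=env.read_camera(n)
    K=np.array([[c['fx'],0,c['cx']],[0,c['fy'],c['cy']],[0,0,1]])
    if n=='wrist':
        T=np.array(c['tool_from_camera']); Rt=R.from_euler('xyz',s['tcp_rot']).as_matrix()
        Rc=Rt@T[:3,:3]; o=Rt@T[:3,3]+np.array(s['eef_pos'])
    else:
        Rw=cv2.Rodrigues(np.array(c['rvec'],float))[0]; Rc=Rw.T; o=-Rw.T@np.array(c['tvec'],float).ravel()
    return dict(im=c['image'],z=c['range_z'],K=K,R=Rc,o=o)
def ray(c,uv,h):
    uv=np.atleast_2d(uv).astype(float); d=np.c_[uv,np.ones(len(uv))]@np.linalg.inv(c['K']).T@c['R'].T
    return c['o']+d*((h-c['o'][2])/d[:,2])[:,None]
def cloud(c):
    v,u=np.mgrid[:480,:640]; d=np.stack([u,v,np.ones_like(u)],-1)@np.linalg.inv(c['K']).T
    return (d*c['z'][...,None])@c['R'].T+c['o']
E
python3 - <<'E'
from h import *
import pickle
for n in ['scene','side','wrist']:
    c=cam(n); cv2.imwrite(f'pics/{n}0.png',c['im']); pickle.dump(c,open(f'{n}0.pkl','wb')); print(n,c['o'].round(),c['R'][:,2].round(2))
print(env.state())
E
```

```text
pics
scene [ 994.  480. 1094.] [-0.4  -0.39 -0.83]
side [ 186. -636.  843.] [ 0.31  0.61 -0.73]
wrist [199. 598. 385.] [ 0.26 -0.13 -0.96]
{'t': 0.15, 'joints': array([ 1.01543987e+00,  4.91407067e-01,  1.55933303e+00, -4.26182713e-05,
        1.09171781e+00, -1.05627031e-01]), 'qvel': array([ 0.00063801, -0.00125955, -0.00118038, -0.00217795,  0.00037185,
        0.00049311]), 'tau': array([ 1.78050766e-03, -6.12893414e+01, -2.58273786e+01,  6.92251744e-02,
        4.73838381e-02, -1.08588115e-04]), 'eef_pos': array([271.6020019 , 562.68463675, 214.19658678]), 'tcp_rot': array([-3.14072824e+00, -5.36318801e-05,  2.69188287e+00]), 'ft_force': array([ 0.5605043 , -0.08354399,  1.05520517]), 'moment': array([ 0.00262288, -0.01842385,  0.01094437]), 'opening': 1.0014824576085655}
```

View pics/scene0.png

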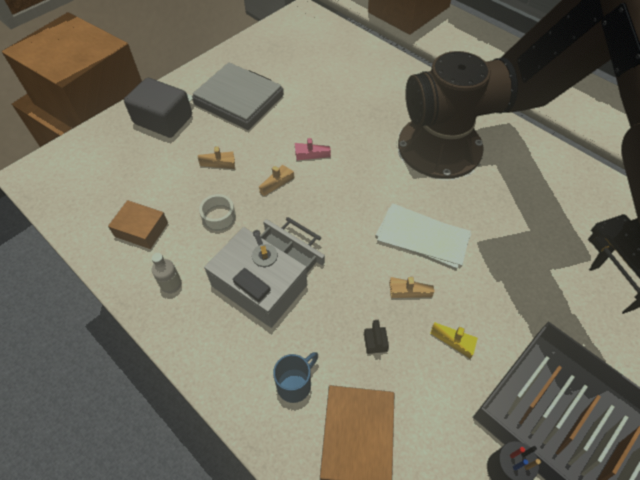

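View pics/side0.png

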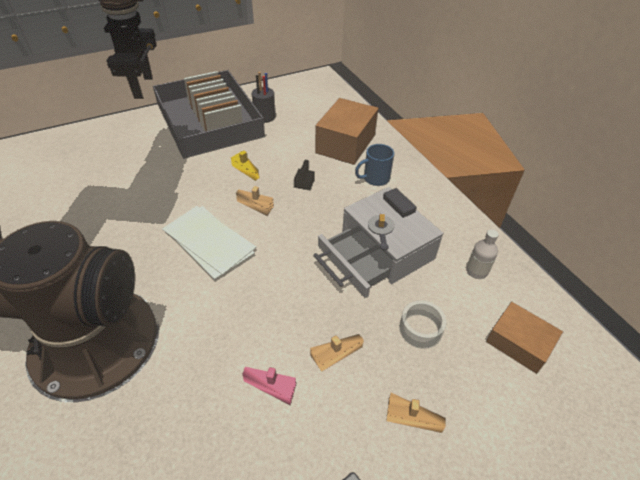

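Scene view: orange wedges at (217,158), (277,179) and (411,288). Look-alikes are pink at (313,150) and yellow at (455,338). The knob is at (376,337), the cabinet at (262,270) with its drawer part open toward (300,235), the tape at (218,212) and the ink pad at (252,284). I choose the three orange wedges. Measuring next.

```bash
cat > m.py <<'E'
from h import *
import pickle,sys
def omask(c):
    hsv=cv2.cvtColor(c['im'],cv2.COLOR_BGR2HSV)
    return cv2.inRange(hsv,(9,95,90),(21,255,255)),hsv
def wedges(c,P):
    m,_=omask(c); n,l,st,ce=cv2.connectedComponentsWithStats(m)
    out=[]
    for i in range(1,n):
        if st[i,4]<60: continue
        p=P[l==i]; p=p[(p[:,2]>-5)&(p[:,2]<90)]
        if len(p)<30 : continue
        q=p[(p[:,2]>20)&(p[:,2]<38)]; g=p[p[:,2]>54]
        out.append((ce[i].round(),st[i,4],p.mean(0).round(),q,g))
    return out
E
python3 - <<'E'
from m import *
for n in ['scene','side']:
    c=pickle.load(open(n+'0.pkl','rb')); P=cloud(c); print(n,'valid',(c['z']>0).mean())
    for ce,a,me,q,g in wedges(c,P):
        if len(q)<20 or a>3000: print('  skip',ce,a,me); continue
        r=cv2.minAreaRect(q[:,:2].astype(np.float32)); print(ce,a,me,'top',len(q),np.round(r[0]),np.round(r[1]),'deg %.0f'%r[2],'lug',len(g),g.mean(0).round(1) if len(g) else None)
    hsv=cv2.cvtColor(c['im'],cv2.COLOR_BGR2HSV)
    k=(P[...,2]>84)&(P[...,2]<97)&(c['z']>0)
    k=cv2.morphologyEx(k.astype(np.uint8),cv2.MORPH_OPEN,np.ones((3,3)))
    nn,l,st,ce=cv2.connectedComponentsWithStats(k)
    for i in range(1,nn):
        if st[i,4]>150:
            q=P[l==i][:,:2]; r=cv2.minAreaRect(q.astype(np.float32)); print('h92',ce[i].round(),st[i,4],np.round(r[0]),np.round(r[1]),'deg %.1f'%r[2])
    d=((hsv[...,2]<60)&(P[...,2]>8)&(P[...,2]<80)).astype(np.uint8)
    nn,l,st,ce=cv2.connectedComponentsWithStats(d)
    for i in range(1,nn):
        if 100<st[i,4]<1500:
            p=P[l==i]; print('dark',ce[i].round(),st[i,4],p.min(0).round(),p.max(0).round(),'grip',p[p[:,2]>52].mean(0).round())
E
```

```text
scene valid 0.9960091145833333
[217. 159.] 434 [ 501. -411.   25.] top 303 [ 502. -418.] [ 47. 100.] deg 49 lug 10 [ 497.7 -408.4   59.2]
[276. 179.] 421 [ 436. -237.   26.] top 292 [ 438. -237.] [102.  41.] deg 4 lug 14 [ 431.8 -238.8   59.4]
  skip [136. 220.] 1228 [ 787. -382.   50.]
[409. 289.] 594 [449. 236.  26.] top 446 [438. 236.] [41. 99.] deg 44 lug 15 [451.  235.3  58.9]
h92 [168. 108.] 190 [ 495. -611.] [ 51. 123.] deg 82.1
h92 [255. 268.] 3304 [683. -39.] [141. 194.] deg 8.4
h92 [517. 462.] 966 [619. 617.] [66. 71.] deg 44.3
dark [439.   3.] 130 [-595. -408.    8.] [-441. -396.   80.] grip [-484. -400.   65.]
dark [163. 119.] 1039 [ 429. -723.    9.] [ 578. -590.   80.] grip [ 523. -634.   66.]
dark [208. 108.] 111 [ 367. -659.    9.] [ 395. -536.   29.] grip [nan nan nan]
dark [376. 344.] 156 [589. 241.   8.] [630. 293.  63.] grip [608. 267.  57.]
dark [572. 429.] 105 [425. 666.  17.] [528. 673.  80.] grip [487. 667.  66.]
dark [497. 429.] 398 [579. 521.   8.] [583. 602.  68.] grip [581. 565.  59.]
dark [613. 459.] 324 [420. 749.   8.] [527. 758.  80.] grip [481. 752.  
[... 508 characters left out ...]
 28.] top 679 [ 434. -240.] [100.  41.] deg 7 lug 61 [ 426.1 -248.8   60. ]
[413. 414.] 1251 [ 490. -421.   28.] top 892 [ 501. -418.] [ 41. 100.] deg 50 lug 72 [ 489.9 -418.6   60.6]
h92 [605.  76.] 290 [1691.  237.] [285.  21.] deg 88.4
h92 [262.  94.] 178 [616. 610.] [59. 66.] deg 67.6
h92 [394. 225.] 2828 [679. -42.] [143. 193.] deg 7.9
h92 [ 90. 342.] 251 [ 12. -69.] [91. 18.] deg 11.3
dark [117. 340.] 1085 [   2. -111.   12.] [94. 35. 80.] grip [ 43. -60.  66.]
dark [ 35. 348.] 160 [-114.  -38.   10.] [-78.  40.  78.] grip [-87. -19.  64.]
dark [ 47. 365.] 224 [-96. -61.  14.] [-55. -42.  80.] grip [-70. -46.  64.]<stdin>:18: RuntimeWarning: Mean of empty slice.
  ret = um.true_divide(
```

```bash
cat >> m.py <<'E'
YC=np.deg2rad(8.2); OC=np.array([691,-39.1])
def tocab(P):
    c,s=np.cos(YC),np.sin(YC); d=P[...,:2]-OC
    return np.stack([d[...,0]*c+d[...,1]*s,-d[...,0]*s+d[...,1]*c,P[...,2]],-1)
def toworld(q):
    c,s=np.cos(YC),np.sin(YC); return OC+np.array([q[0]*c-q[1]*s,q[0]*s+q[1]*c])
E
python3 - <<'E'
from m import *
for n in ['scene','side']:
    c=pickle.load(open(n+'0.pkl','rb')); Q=tocab(cloud(c)); x,y,z=Q[...,0],Q[...,1],Q[...,2]
    print(n)
    zone=(x>-330)&(x<-85)&(abs(y)<100)
    k=zone&(z>25)&(z<48)
    h,e=np.histogram(x[k],np.arange(-330,-80,6)); print([(int(a),int(b)) for a,b in zip(e,h) if b])
    k=(x>-45)&(x<60)&(abs(y)<90)&(z>100); 
    print('above top',k.sum()); 
    kk=k&(z>110); print('tang',kk.sum(),Q[kk].mean(0).round(1), Q[kk].max(0).round(1),Q[kk].min(0).round(1))
    d=(abs(x)<75)&(abs(y)<100)&(z>80)&(cv2.cvtColor(c['im'],cv2.COLOR_BGR2GRAY)<50); print('pad',Q[d].mean(0).round(1))
    cv2.imwrite(f'pics/crop_{n}.png',cv2.resize(c['im'][200:340,190:340] if n=='scene' else c['im'][170:310,300:450],None,fx=4,fy=4,interpolation=cv2.INTER_CUBIC))
E
```

```text
scene
[(-198, 18), (-192, 75), (-186, 82), (-180, 14), (-174, 16), (-168, 12), (-162, 12), (-156, 82), (-150, 159), (-144, 233), (-138, 22), (-132, 20), (-126, 21), (-120, 25), (-114, 22), (-108, 9), (-102, 1)]
above top 715
tang 465 [ 30.3  28.6 112.5] [ 56.8  70.5 122.9] [-44.6  -9.4 110. ]
pad [nan nan nan]
side
[(-198, 124), (-192, 86), (-186, 15), (-180, 19), (-174, 18), (-168, 15), (-162, 130), (-156, 282), (-150, 149), (-144, 11), (-138, 25), (-132, 25), (-126, 23), (-120, 28), (-114, 29), (-108, 26), (-102, 24), (-96, 28), (-90, 19)]
above top 515
tang 336 [ 27.9  24.3 112.3] [ 52.2  67.  121.1] [-44.6 -14.3 110. ]
pad [ 15.1  47.5 102.8]<stdin>:11: RuntimeWarning: Mean of empty slice.
  ret = um.true_divide(
```

View pics/crop_scene.png

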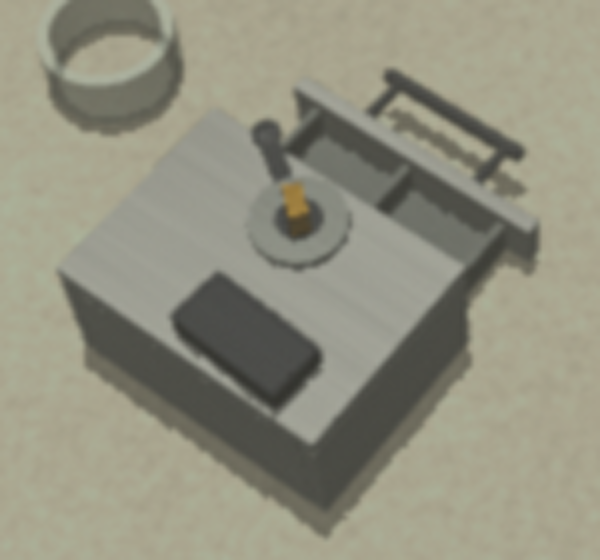

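Crop: the tang is at (295,205), the pointer end at (266,132), the pad at (245,340) and the pull bar at (455,115). The bar sits at cab x of about -192, so the drawer is open about 65 mm. I'll move above the pull for a wrist look.

```bash
cat >> m.py <<'E'
def rows(pos,yawdeg,s=None):
    s=s or env.state(); M=R.from_euler('xyz',s['tcp_rot']).as_matrix()
    d=M.T@(np.array(pos,float)-np.array(s['eef_pos'])); t=-(np.deg2rad(yawdeg)-s['tcp_rot'][2]); t=(t+np.pi)%(2*np.pi)-np.pi
    j1=np.rad2deg(np.arctan2(pos[1],pos[0])); print('to',np.round(pos,1),'yaw',yawdeg,'shift m',(d/1000).round(4),'turn',round(t,3),'dist',np.linalg.norm(d).round(),'j6~',round(j1+90-yawdeg))
E
python3 - <<'E'
from m import *
w=toworld([-192,0]); print(w); rows([*w,230],98.2)
E
```

```text
[500.96296367 -66.48475527]
to [501.  -66.5 230. ] yaw 98.2 shift m [-0.4801 -0.4669 -0.0154] turn 0.978 dist 670.0 j6~ -16
```

```bash
python3 -m pendant '[[[0.3,-0.48,-0.467,-0.015,0.978],[0.3,-0.48,-0.467,-0.015,0.978],[0.3,-0.48,-0.467,-0.015,0.978],[0.3,-0.48,-0.467,-0.015,0.978],[0.3,-0.48,-0.467,-0.015,0.978],[0.3,-0.48,-0.467,-0.015,0.978],[0.3,-0.48,-0.467,-0.015,0.978],[0.3,-0.48,-0.467,-0.015,0.978]]]'
python3 - <<'E'
from m import *
rows([*toworld([-192,0]),230],98.2)
E
```

```text
t: 0.95
eef_pos: [408.8, 185.2, 223.7]
tcp_rot: [3.141, -0.0, 1.711]
ft_force: [1.0, 1.2, -0.3]
opening: 0.384
to [501.  -66.5 230. ] yaw 98.2 shift m [-0.2621  0.056  -0.0063] turn -0.003 dist 268.0 j6~ -16
```

```bash
python3 -m pendant '[[[0.3,-0.262,0.056,-0.006,-0.003],[0.3,-0.262,0.056,-0.006,-0.003],[0.3,-0.262,0.056,-0.006,-0.003],[0.3,-0.262,0.056,-0.006,-0.003],[0.3,-0.262,0.056,-0.006,-0.003],[0.3,-0.262,0.056,-0.006,-0.003],[0.3,-0.262,0.056,-0.006,-0.003],[0.3,-0.262,0.056,-0.006,-0.003]]]'
python3 - <<'E'
from m import *
c=cam('wrist'); cv2.imwrite('pics/w1.png',c['im']); pickle.dump(c,open('w1.pkl','wb'))
Q=tocab(cloud(c)); x,y,z=Q[...,0],Q[...,1],Q[...,2]; ok=c['z']>0
for nm,k in [('bar',ok&(x>-215)&(x<-168)&(abs(y)<60)&(z>30)&(z<48)),('panel',ok&(x>-165)&(x<-135)&(abs(y)<110)&(z>36)&(z<48)),('top',ok&(x>-100)&(x<70)&(abs(y)<110)&(z>85)&(z<96))]:
    p=Q[k].astype(np.float32); 
    if len(p)>20: r=cv2.minAreaRect(p[:,:2]); print(nm,len(p),np.round(r[0],1),np.round(r[1],1),round(r[2],2),np.median(p[:,2]).round(1), np.percentile(p,[2,98],axis=0).round(1))
print(env.state()['eef_pos'])
E
```

```text
t: 1.75
eef_pos: [500.8, -63.6, 229.3]
tcp_rot: [-3.141, -0.001, 1.716]
ft_force: [1.1, 0.6, 0.2]
opening: 0.303Traceback (most recent call last):
  File "<stdin>", line 6, in <module>
cv2.error: OpenCV(4.12.0) /io/opencv/modules/imgproc/src/convhull.cpp:143: error: (-215:Assertion failed) total >= 0 && (depth == CV_32F || depth == CV_32S) in function 'convexHull'
```

View pics/w1.png

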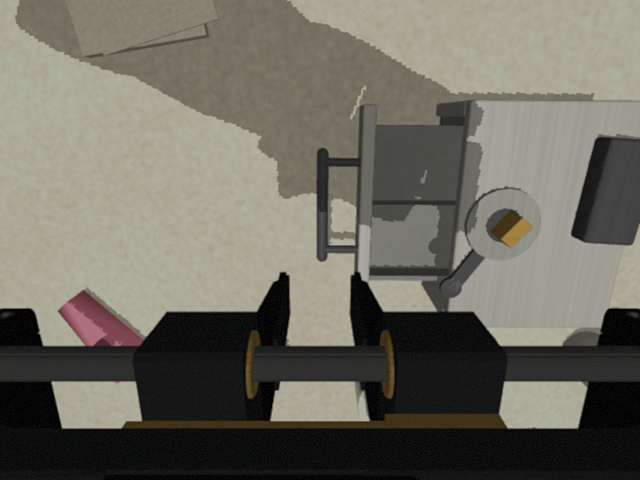

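Wrist view: the bar is at (322,205) with ends at rows 150 and 260, and the fingers straddle columns 285–355, so they are aligned in x. The tang is at (512,228) and the pointer end at (452,287).

```bash
python3 - <<'E'
from m import *
c=pickle.load(open('w1.pkl','rb'))
Q=tocab(cloud(c)); x,y,z=Q[...,0],Q[...,1],Q[...,2]; ok=c['z']>0
def rep(nm,k):
    p=np.ascontiguousarray(Q[k][:,:2],dtype=np.float32); print(nm,len(p))
    if len(p)>20: r=cv2.minAreaRect(p); print('   ',np.round(r[0],1),np.round(r[1],1),round(r[2],2),np.median(Q[k][:,2]).round(1),np.percentile(p,[1,99],axis=0).round(1).tolist())
rep('bar',ok&(x>-215)&(x<-168)&(abs(y)<60)&(z>30)&(z<48))
rep('panel',ok&(x>-165)&(x<-135)&(abs(y)<110)&(z>36)&(z<48))
rep('floor',ok&(x>-145)&(x<-85)&(abs(y)<110)&(z>5)&(z<18))
rep('top',ok&(x>-100)&(x<70)&(abs(y)<110)&(z>85)&(z<96))
rep('boss',ok&(x>-70)&(x<30)&(abs(y)<60)&(z>96)&(z<102))
# tang
hsv=cv2.cvtColor(c['im'],cv2.COLOR_BGR2HSV); m=cv2.inRange(hsv,(9,120,150),(28,255,255))
rep('tangtop',(m>0)&ok&(z>112)&(x>-70)&(x<30)&(abs(y)<60))
q=np.array(cv2.minAreaRect(np.argwhere((m[200:260,480:545]>0))[:,::-1].astype(np.float32))[0])+[480,200]; print(q,tocab(ray(c,q,120)))
print('pointer end',tocab(ray(c,[452,287],97)))
print(tocab(np.array([env.state()['eef_pos']])))
E
```

```text
bar 1561
    [-181.5    1.8] [109.2  26.6] 89.83 38.8 [[-194.8, -50.4], [-168.5, 54.8]]
panel 2499
    [-152.6    9.7] [169.5  24.5] 89.78 42.2 [[-163.5, -68.6], [-142.4, 92.7]]
floor 6895
    [-111.8    0.4] [ 53.6 140.9] 0.01 12.5 [[-137.9, -69.3], [-85.5, 69.9]]
top 28088
    [-13.8   1.2] [191.4 150. ] 88.93 92.5 [[-79.4, -91.5], [55.9, 95.2]]
boss 3964
    [-26.8   7.3] [124.7  63.5] 25.1 98.5 [[-69.5, -38.7], [16.3, 54.7]]
tangtop 371
    [-44.6   1.1] [20.7 11.3] 51.53 120.6 [[-53.4, -8.8], [-35.1, 11.0]]
[517.00000381 233.        ] [[-44.02429276   0.82724056 120.        ]]
pointer end [[-79.70931139 -53.54645343  97.        ]]
[[-191.6963796     3.36973438  229.41384204]]
```

```bash
python3 -m pendant '[[[0.3,0,0.0025,0.05,0],[0.3,0,0.0025,0.10,0],[0.3,0,0.0025,0.15,0],[0.3,0,0.0025,0.19,0],[0.3,0,0.0025,0.213,0],[0.3,0,0.0025,0.213,0],[0,0,0.0025,0.213,0],[0,0,0.0025,0.213,0]]]' && python3 -m pendant '[[[0,0,0,0,0],[0,0,0,0,0],[0,0,-0.012,0,0],[0,0,-0.024,0,0],[0,0,-0.036,0,0],[0,0,-0.048,0,0],[0,0,-0.058,0,0],[0,0,-0.064,0,0]]]' && python3 -m pendant '[[[0,0,-0.002,0,0],[0,0,-0.002,0,0],[0,0,-0.002,0,0],[0.3,0,0,0,0],[0.3,0,0,0,0],[0.3,0,0,0,0],[0.3,0,0,0,0],[0.3,0,0,-0.02,0]]]'
python3 - <<'E'
from m import *
s=env.state(); print(tocab(np.array([s['eef_pos']])))
E
```

```text
t: 2.6
eef_pos: [504.5, -63.4, 18.1]
tcp_rot: [3.139, 0.001, 1.718]
ft_force: [0.5, -0.8, -0.8]
opening: 0.183
t: 3.4
eef_pos: [441.3, -72.9, 18.1]
tcp_rot: [3.138, 0.001, 1.716]
ft_force: [31.8, 31.1, -3.9]
opening: 0.108
t: 4.2
eef_pos: [439.6, -73.1, 35.5]
tcp_rot: [-3.139, -0.002, 1.716]
ft_force: [0.7, 0.3, -0.7]
opening: 0.301
[[-253.70921943    2.20774126   35.48642862]]
```

Drawer is out against its stop (grip point at cab x = -253). Next, the wedge poses from the top-face corners.

```bash
cat >> m.py <<'E'
MODEL=np.array([[-50,-14.5],[50,-14.5],[50,1.5],[-50,27.5]])
def fitwedge(q):
    "q: top-face points (n,2) world mm -> x,y,yaw deg, residual"
    hull=cv2.convexHull(np.ascontiguousarray(q,dtype=np.float32))
    e=1.0
    while True:
        a=cv2.approxPolyDP(hull,e,True)[:,0]
        if len(a)<=4: break
        e+=.5
    if len(a)<4: return None
    if cv2.contourArea(a,True)<0: a=a[::-1]
    if cv2.contourArea(MODEL.astype(np.float32),True)*cv2.contourArea(a,True)<0: a=a[::-1]
    best=None
    for k in range(4):
        b=np.roll(a,k,0).astype(float); mb,mm=b.mean(0),MODEL.mean(0)
        H=(MODEL-mm).T@(b-mb); th=np.arctan2(H[0,1]-H[1,0],H[0,0]+H[1,1])
        r=np.array([[np.cos(th),-np.sin(th)],[np.sin(th),np.cos(th)]]); t=mb-r@mm
        res=np.sqrt((((MODEL@r.T+t)-b)**2).sum(1).mean())
        if best is None or res<best[-1]: best=(*t.round(1),np.rad2deg(th).round(1),res.round(1))
    return best
def lugpt(w):
    c,s=np.cos(np.deg2rad(w[2])),np.sin(np.deg2rad(w[2])); return np.array(w[:2])+[-8*c,-8*s]
def wrist_wedges(c):
    P=cloud(c)
    for ce,a,me,q,g in wedges(c,P):
        if a<400 or a>60000: continue
        w=fitwedge(q[q[:,2]>25][:,:2]); print(ce,a,me,'fit',w,'lugfit',lugpt(w).round(1) if w else None,'lugseen',g[g[:,2]>58].mean(0).round(1) if len(g) else None)
E
python3 - <<'E'
from m import *
for n in ['scene','side']:
    c=pickle.load(open(n+'0.pkl','rb'))
    for ce,a,me,q,g in wedges(c,cloud(c)):
        if len(q)<280 or a>2000: continue
        w=fitwedge(q[q[:,2]>24][:,:2]); print(n,ce,w,lugpt(w).round(1) if w else None)
rows([436,-240,230],98.2)
E
```

```text
scene [217. 159.] (np.float64(498.9), np.float64(-414.4), np.float64(-35.1), np.float64(10.0)) [ 492.4 -409.8]
scene [276. 179.] (np.float64(433.9), np.float64(-240.3), np.float64(11.6), np.float64(9.0)) [ 426.1 -241.9]
scene [409. 289.] (np.float64(441.8), np.float64(237.8), np.float64(136.4), np.float64(4.4)) [447.6 232.3]
side [255. 200.] (np.float64(436.6), np.float64(233.8), np.float64(135.1), np.float64(2.7)) [442.3 228.2]
side [335. 351.] (np.float64(434.4), np.float64(-246.0), np.float64(8.1), np.float64(2.9)) [ 426.5 -247.1]
side [413. 414.] (np.float64(497.6), np.float64(-422.4), np.float64(-38.9), np.float64(1.8)) [ 491.4 -417.4]
to [ 436 -240  230] yaw 98.2 shift m [-0.1643 -0.0283 -0.1947] turn 0.002 dist 256.0 j6~ -37
```

```bash
python3 -m pendant '[[[0.5,0,0,-0.05,0],[0.5,0,0,-0.10,0],[0.5,-0.04,-0.007,-0.14,0],[0.5,-0.09,-0.018,-0.16,0],[0.5,-0.14,-0.028,-0.17,0],[0.5,-0.168,-0.034,-0.17,0],[0.5,-0.168,-0.034,-0.17,0],[0.5,-0.168,-0.034,-0.17,0]]]'
python3 - <<'E'
from m import *
c=cam('wrist'); cv2.imwrite('pics/w2.png',c['im'])
wrist_wedges(c); print(env.state()['eef_pos'],env.state()['tcp_rot'])
E
```

```text
t: 5.0
eef_pos: [430.7, -244.7, 206.2]
tcp_rot: [-3.141, -0.001, 1.715]
ft_force: [-0.1, -0.3, -0.7]
opening: 0.498
[315. 206.] 3405 [ 426. -241.   32.] fit (np.float64(437.0), np.float64(-244.3), np.float64(5.2), np.float64(3.0)) lugfit [ 429. -245.] lugseen [ 428.6 -243.6   62. ]
[340. 338.] 451 [ 472. -379.   20.] fit None lugfit None lugseen None
[375. 398.] 677 [ 517. -435.   34.] fit (np.float64(517.0), np.float64(-437.0), np.float64(98.9), np.float64(37.1)) lugfit [ 518.2 -444.9] lugseen [ 493.8 -411.2   61.2]
[ 430.78860225 -243.85673729  206.18085184] [-3.14089386e+00 -1.06279802e-03  1.71596052e+00]
```

View pics/w2.png

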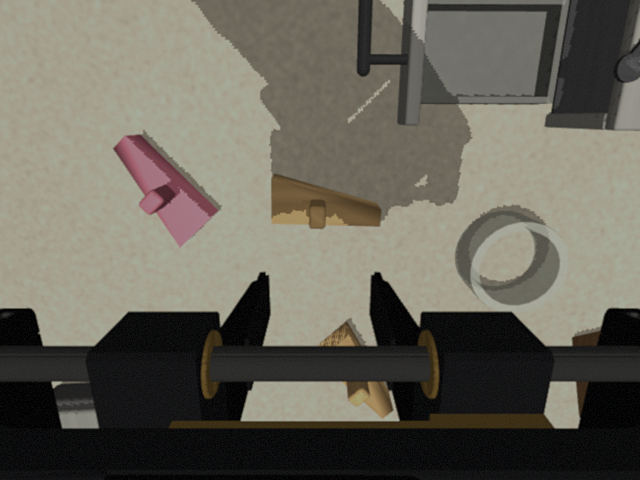

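Close view: the chosen orange wedge is at (320,205), thick end left, lug at (318,213). The pink look-alike is at (165,185). The lug measures (428.6,-244), 62 high, as it should.

```bash
python3 - <<'E'
from m import *
c=cam('wrist'); pickle.dump(c,open('w2.pkl','wb')); Q=tocab(cloud(c)); x,y,z=Q[...,0],Q[...,1],Q[...,2]; ok=c['z']>0
k=ok&(x>-230)&(x<-70)&(abs(y)<85)&(z>9)&(z<15); 
k2=cv2.morphologyEx(k.astype(np.uint8),cv2.MORPH_OPEN,np.ones((5,5)))>0
print('floor',np.percentile(x[k2],[.5,2,50,98,99.5]).round(1),np.percentile(y[k2],[.5,2,98,99.5]).round(1),np.median(z[k2]))
k=ok&(abs(y)<85)&(z>38)&(z<46)&(x<-195)&(x>-240); print('panel top',np.percentile(x[k],[2,50,98]).round(1))
E
python3 -m pendant '[[[0.5,0,-0.002,0.05,0],[0.5,0,-0.002,0.10,0],[0.5,0,-0.002,0.145,0],[0.5,0,-0.002,0.170,0],[0.5,0,-0.002,0.170,0],[0,0,-0.002,0.170,0],[0,0,-0.002,0.170,0],[0,0,-0.002,0.170,0]]]' && python3 -m pendant '[[[0,0,0,0,0],[0,0,0,0,0],[0,0,0,-0.03,0],[0,0,0,-0.07,0],[0,0,0,-0.12,0],[0,0,0,-0.12,0],[0,0,0,-0.12,0],[0,0,0,-0.12,0]]]'
```

```text
floor [-197.1 -195.7 -147.9  -99.6  -98.4] [-67.8 -66.9  -2.2  -1.2] 12.559323890460746
panel top [-233.  -211.7 -205.1]
t: 5.9
eef_pos: [430.0, -244.8, 38.1]
tcp_rot: [3.14, 0.002, 1.717]
ft_force: [-0.0, -0.6, 1.2]
opening: 0.306
t: 6.7
eef_pos: [428.8, -244.3, 155.5]
tcp_rot: [-3.14, -0.001, 1.717]
ft_force: [0.2, 0.6, -1.3]
opening: 0.147
```

```bash
python3 - <<'E'
from m import *
w=toworld([-160,20.9]); rows([*w,155.5],98.2)
E
```

```text
to [529.7 -41.2 155.5] yaw 98.2 shift m [1.862e-01 1.293e-01 1.000e-04] turn 0.003 dist 227.0 j6~ -13
```

```bash
python3 -m pendant '[[[0,0.186,0.129,0,0.003],[0,0.186,0.129,0,0.003],[0,0.186,0.129,0,0.003],[0,0.186,0.129,0,0.003],[0,0.186,0.129,0,0.003],[0,0.186,0.129,0,0.003],[0,0.186,0.129,0,0.003],[0,0.186,0.129,0,0.003]]]'
python3 - <<'E'
from m import *
w=toworld([-160,20.9]); rows([*w,49],98.2)
E
```

```text
t: 7.5
eef_pos: [529.3, -42.5, 155.6]
tcp_rot: [-3.14, -0.001, 1.713]
ft_force: [0.0, 0.0, -2.0]
opening: 0.145
to [529.7 -41.2  49. ] yaw 98.2 shift m [0.0011 0.0007 0.1066] turn -0.001 dist 107.0 j6~ -13
```

```bash
python3 -m pendant '[[[0,0.001,0.0005,0.04,0],[0,0.001,0.0005,0.07,0],[0,0.001,0.0005,0.085,0],[0,0.001,0.0005,0.095,0],[0,0.001,0.0005,0.102,0],[0,0.001,0.0005,0.1065,0],[0,0.001,0.0005,0.1065,0],[0,0.001,0.0005,0.1065,0]]]' && python3 -m pendant '[[[0.35,0,0,0,0],[0.35,0,0,0,0],[0.35,0,0,0,0],[0.35,0,0,0,0],[0.35,0,0,-0.03,0],[0.35,0,0,-0.08,0],[0.35,0,0,-0.13,0],[0.35,0,0,-0.16,0]]]'
python3 - <<'E'
from m import *
c=cam('wrist'); cv2.imwrite('pics/w3.png',c['im']); Q=cloud(c)
for ce,a,me,q,g in wedges(c,Q): print(ce,a,tocab(me),len(g) and tocab(g[g[:,2]>66]).mean(0).round(1), np.percentile(Q[...,2][int(ce[1])-8:int(ce[1])+8,int(ce[0])-30:int(ce[0])+30],[5,50,95]).round(1))
rows([493,-416,200],51)
E
```

```text
t: 8.3
eef_pos: [530.5, -40.9, 50.6]
tcp_rot: [3.141, 0.0, 1.714]
ft_force: [0.2, -0.3, -1.4]
opening: 0.145
t: 9.1
eef_pos: [530.8, -40.8, 213.7]
tcp_rot: [3.138, 0.001, 1.714]
ft_force: [0.8, -0.7, -0.1]
opening: 0.346
[319. 206.] 3954 [-159.05445242   25.04178841   44.        ] [-158.4   23.    73.9] [41.3 42.7 74.2]
to [ 493 -416  200] yaw 51 shift m [-0.3655 -0.0923  0.0175] turn 0.824 dist 377.0 j6~ -1
```

View pics/w3.png

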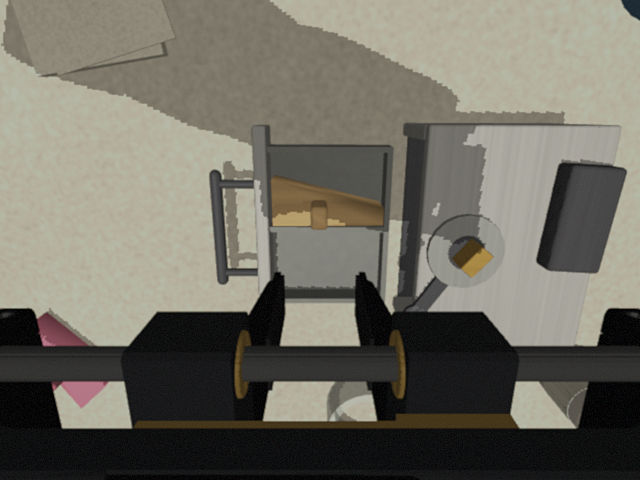

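The first wedge is flat in the left bay, thick end at the front, straight face along the divider (row 226). Its top is at 42.7, as expected. Next is the far wedge.

```bash
python3 -m pendant '[[[0.5,-0.366,-0.092,0.0,0.824],[0.5,-0.366,-0.092,0.0,0.824],[0.5,-0.366,-0.092,0.0,0.824],[0.5,-0.366,-0.092,0.0,0.824],[0.5,-0.366,-0.092,0.0,0.824],[0.5,-0.366,-0.092,0.0,0.824],[0.5,-0.366,-0.092,0.0,0.824],[0.5,-0.366,-0.092,0.0,0.824]]]' && python3 -m pendant '[[[0.5,0,0,0,0],[0.5,0,0,0,0],[0.5,0,0,0,0],[0.5,0,0,0,0],[0.5,0,0,0,0],[0.5,0,0,0,0],[0.5,0,0,0,0],[0.5,0,0,0,0]]]'
python3 - <<'E'
from m import *
c=cam('wrist'); cv2.imwrite('pics/w4.png',c['im']); wrist_wedges(c); s=env.state(); print(s['eef_pos'],s['tcp_rot'])
E
```

```text
t: 9.95
eef_pos: [490.3, -419.6, 209.4]
tcp_rot: [-3.142, 0.0, 0.888]
ft_force: [-0.1, 0.8, -0.3]
opening: 0.501
t: 10.75
eef_pos: [491.4, -416.0, 210.1]
tcp_rot: [3.142, -0.0, 0.89]
ft_force: [0.1, -0.4, -1.0]
opening: 0.499Traceback (most recent call last):
  File "<stdin>", line 2, in <module>
  File "m.py", line 52, in wrist_wedges
    w=fitwedge(q[q[:,2]>25][:,:2]); print(ce,a,me,'fit',w,'lugfit',lugpt(w).round(1) if w else None,'lugseen',g[g[:,2]>58].mean(0).round(1) if len(g) else None)
  File "m.py", line 32, in fitwedge
    a=cv2.approxPolyDP(hull,e,True)[:,0]
      ~~~~~~~~~~~~~~~~^^^^^^^^^^^^^
cv2.error: OpenCV(4.12.0) /io/opencv/modules/imgproc/src/approx.cpp:690: error: (-215:Assertion failed) npoints >= 0 && (depth == CV_32S || depth == CV_32F) in function 'approxPolyDP'
```

```bash
sed -i 's/    hull=cv2/    if len(q)<50: return None\n    hull=cv2/' m.py
python3 - <<'E'
from m import *
c=cam('wrist'); cv2.imwrite('pics/w4.png',c['im']); wrist_wedges(c); s=env.state(); print(s['eef_pos'],s['tcp_rot'])
E
```

```text
[617.  10.] 994 [ 765. -435.   50.] fit None lugfit None lugseen None
[321. 204.] 3368 [ 496. -413.   31.] fit (np.float64(500.0), np.float64(-420.7), np.float64(-38.5), np.float64(1.7)) lugfit [ 493.7 -415.7] lugseen [ 495.5 -413.6   61.8]
[ 491.36503294 -416.13083584  210.05882103] [-3.14159216e+00 -7.79796462e-05  8.89845889e-01]
```

```bash
python3 - <<'E'
from m import *
rows([494.6,-414.7,36.5],51.5)
E
```

```text
to [ 494.6 -414.7   36.5] yaw 51.5 shift m [0.0031 0.0016 0.1736] turn -0.009 dist 174.0 j6~ -1
```

```bash
python3 -m pendant '[[[0.5,0.003,0.0015,0.05,-0.009],[0.5,0.003,0.0015,0.10,-0.009],[0.5,0.003,0.0015,0.145,-0.009],[0.5,0.003,0.0015,0.173,-0.009],[0.5,0.003,0.0015,0.173,-0.009],[0.5,0.003,0.0015,0.173,-0.009],[0,0.003,0.0015,0.173,-0.009],[0,0.003,0.0015,0.173,-0.009]]]' && python3 -m pendant '[[[0,0,0,0,0],[0,0,0,0,0],[0,0,0,0,0],[0,0,0,0,0],[0,0,0,-0.04,0],[0,0,0,-0.09,0],[0,0,0,-0.12,0],[0,0,0,-0.12,0]]]'
python3 - <<'E'
from m import *
w=toworld([-160,-38]); rows([*w,155],98.2)
E
```

```text
t: 11.65
eef_pos: [494.9, -415.3, 38.9]
tcp_rot: [3.139, 0.0, 0.899]
ft_force: [-0.5, -0.5, 0.1]
opening: 0.384
t: 12.45
eef_pos: [495.6, -415.9, 161.5]
tcp_rot: [3.135, 0.001, 0.899]
ft_force: [0.6, -0.8, -0.7]
opening: 0.143
to [538.1 -99.5 155. ] yaw 98.2 shift m [ 0.274  -0.1638  0.0052] turn -0.815 dist 319.0 j6~ -19
```

```bash
python3 -m pendant '[[[0,0.274,-0.164,0,-0.815],[0,0.274,-0.164,0,-0.815],[0,0.274,-0.164,0,-0.815],[0,0.274,-0.164,0,-0.815],[0,0.274,-0.164,0,-0.815],[0,0.274,-0.164,0,-0.815],[0,0.274,-0.164,0,-0.815],[0,0.274,-0.164,0,-0.815]]]' && python3 -m pendant '[[[0,0,0,0,0],[0,0,0,0,0],[0,0,0,0,0],[0,0,0,0,0],[0,0,0,0,0],[0,0,0,0,0],[0,0,0,0,0],[0,0,0,0,0]]]'
python3 - <<'E'
from m import *
w=toworld([-160,-38]); rows([*w,50],98.2)
E
```

```text
t: 13.25
eef_pos: [536.3, -95.6, 156.1]
tcp_rot: [-3.14, -0.001, 1.717]
ft_force: [-0.4, -0.9, -1.7]
opening: 0.141
t: 14.05
eef_pos: [536.6, -98.3, 157.1]
tcp_rot: [3.142, -0.0, 1.714]
ft_force: [-0.0, 0.4, -1.0]
opening: 0.149
to [538.1 -99.5  50. ] yaw 98.2 shift m [-0.0015  0.0012  0.1071] turn -0.0 dist 107.0 j6~ -19
```

```bash
python3 -m pendant '[[[0,-0.0015,0.001,0.04,0],[0,-0.0015,0.001,0.07,0],[0,-0.0015,0.001,0.085,0],[0,-0.0015,0.001,0.095,0],[0,-0.0015,0.001,0.102,0],[0,-0.0015,0.001,0.107,0],[0,-0.0015,0.001,0.107,0],[0,-0.0015,0.001,0.107,0]]]' && python3 -m pendant '[[[0.35,0,0,0,0],[0.35,0,0,0,0],[0.35,0,0,0,0],[0.35,0,0,0,0],[0.35,0,0,-0.03,0],[0.35,0,0,-0.08,0],[0.35,0,0,-0.13,0],[0.35,0,0,-0.18,0]]]'
python3 - <<'E'
from m import *
c=cam('wrist'); cv2.imwrite('pics/w5.png',c['im']); Q=cloud(c)
for ce,a,me,q,g in wedges(c,Q): print(ce,a,tocab(me),len(g) and tocab(g[g[:,2]>66]).mean(0).round(1), np.percentile(Q[...,2][int(ce[1])-8:int(ce[1])+8,int(ce[0])-30:int(ce[0])+30],[5,50,95]).round(1))
c=cam('scene')
for ce,a,me,q,g in wedges(c,cloud(c)): print(ce,a,me)
rows([444,229,210],45)
E
```

```text
t: 14.85
eef_pos: [538.1, -99.6, 50.6]
tcp_rot: [3.141, 0.0, 1.714]
ft_force: [0.1, 0.1, -0.2]
opening: 0.142
t: 15.65
eef_pos: [537.5, -99.5, 232.1]
tcp_rot: [-3.141, -0.0, 1.714]
ft_force: [0.6, -0.9, -0.2]
opening: 0.354
[320. 140.] 3565 [-160.32948651   23.20486488   46.        ] [-158.9   22.2   73.9] [41.4 42.9 74.9]
[320. 205.] 3447 [-159.83660752  -36.47559314   44.        ] [-159.4  -38.6   73.9] [41.3 42.7 74.1]
[136. 220.] 1257 [ 788. -381.   50.]
[294. 235.] 1045 [537. -64.  40.]
[409. 289.] 640 [449. 237.  26.]
to [444 229 210] yaw 45 shift m [ 0.3396 -0.0482  0.0244] turn 0.929 dist 344.0 j6~ 72
```

View pics/w5.png

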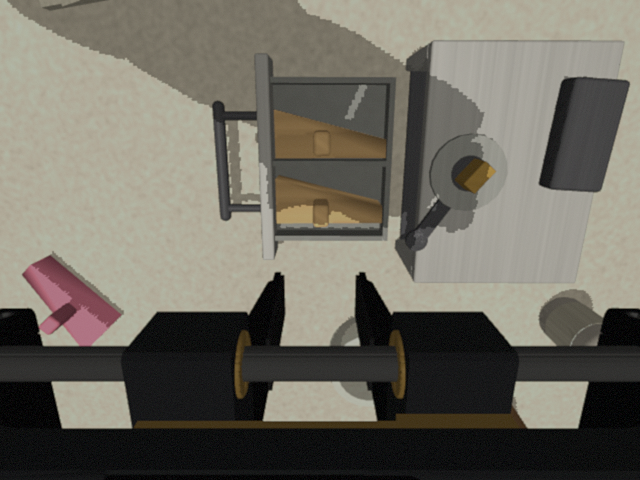

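Both wedges lie flat, at (325,140) and (325,200), tops at 42.8. Now the third wedge.

```bash
python3 -m pendant '[[[0.5,0.34,-0.048,0.024,0.929],[0.5,0.34,-0.048,0.024,0.929],[0.5,0.34,-0.048,0.024,0.929],[0.5,0.34,-0.048,0.024,0.929],[0.5,0.34,-0.048,0.024,0.929],[0.5,0.34,-0.048,0.024,0.929],[0.5,0.34,-0.048,0.024,0.929],[0.5,0.34,-0.048,0.024,0.929]]]' && python3 -m pendant '[[[0.5,0,0,0,0],[0.5,0,0,0,0],[0.5,0,0,0,0],[0.5,0,0,0,0],[0.5,0,0,0,0],[0.5,0,0,0,0],[0.5,0,0,0,0],[0.5,0,0,0,0]]]'
python3 - <<'E'
from m import *
c=cam('wrist'); cv2.imwrite('pics/w6.png',c['im']); pickle.dump(c,open('w6.pkl','wb')); wrist_wedges(c); s=env.state(); print(s['eef_pos'],s['tcp_rot'])
E
```

```text
t: 16.55
eef_pos: [440.3, 232.8, 205.3]
tcp_rot: [-3.141, 0.001, 0.782]
ft_force: [0.1, -0.3, 0.0]
opening: 0.499
t: 17.35
eef_pos: [442.0, 230.0, 206.1]
tcp_rot: [-3.142, -0.0, 0.785]
ft_force: [0.8, -0.1, -0.1]
opening: 0.499
[319. 203.] 3498 [447. 235.  32.] fit (np.float64(444.1), np.float64(230.9), np.float64(138.8), np.float64(17.0)) lugfit [450.1 225.6] lugseen [445.4 233.5  62. ]
[577. 320.] 2169 [543. -28.  32.] fit (np.float64(552.1), np.float64(-34.9), np.float64(23.4), np.float64(22.2)) lugfit [544.8 -38.1] lugseen [536.7 -33.3  59.8]
[441.90868832 230.05952098 206.11357691] [-3.14157072e+00 -1.31089773e-04  7.84756119e-01]
```

View pics/w6.png

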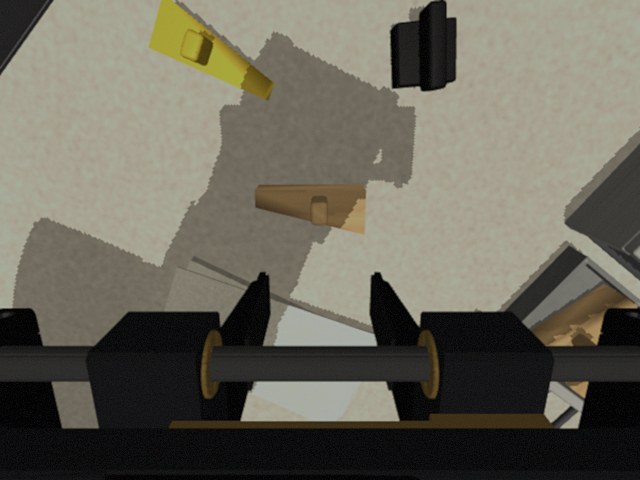

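```bash
python3 - <<'E'
from m import *
c=pickle.load(open('w6.pkl','rb'))
ce,a,me,q,g=wedges(c,cloud(c))[0]
q=q[q[:,2]>27]; r=cv2.minAreaRect(np.ascontiguousarray(q[:,:2],dtype=np.float32)); print(r,len(q)); 
k=g[g[:,2]>60]; print(len(k),np.percentile(k,[2,50,98],axis=0).round(1), cv2.minAreaRect(np.ascontiguousarray(k[:,:2],dtype=np.float32)))
E
```

```text
((435.1502685546875, 235.03329467773438), (40.650611877441406, 98.74319458007812), 44.71842575073242) 2641
354 [[436.3 224.5  60.2]
 [445.1 233.7  62.2]
 [454.1 242.3  63.9]] ((445.2027282714844, 233.2281036376953), (18.888202667236328, 13.382025718688965), 44.633506774902344)
```

The third wedge is at (315,203), thick end right, yaw 134.7°, lug at (319,210). The yellow look-alike is at (210,50) and the knob at (425,50).

```bash
python3 - <<'E'
from m import *
rows([445,233.1,36.5],44.8)
E
python3 -m pendant '[[[0.5,0.0043,0,0.05,0],[0.5,0.0043,0,0.10,0],[0.5,0.0043,0,0.145,0],[0.5,0.0043,0,0.169,0],[0.5,0.0043,0,0.169,0],[0.5,0.0043,0,0.169,0],[0,0.0043,0,0.169,0],[0,0.0043,0,0.169,0]]]' && python3 -m pendant '[[[0,0,0,0,0],[0,0,0,0,0],[0,0,0,0,0],[0,0,0,0,0],[0,0,0,-0.04,0],[0,0,0,-0.09,0],[0,0,0,-0.12,0],[0,0,0,-0.12,0]]]'
python3 - <<'E'
from m import *
w=toworld([-144,1.4+36.5+17.5]); rows([*w,160],98.2)
E
```

```text
to [445.  233.1  36.5] yaw 44.8 shift m [0.0043 0.     0.1696] turn 0.003 dist 170.0 j6~ 73
t: 18.2
eef_pos: [445.7, 233.5, 38.6]
tcp_rot: [3.14, -0.003, 0.785]
ft_force: [1.3, 0.0, -0.2]
opening: 0.383
t: 19.0
eef_pos: [446.3, 233.7, 160.7]
tcp_rot: [3.139, -0.006, 0.785]
ft_force: [0.2, 0.4, -2.1]
opening: 0.146
to [540.6  -4.8 160. ] yaw 98.2 shift m [-0.1019  0.2353  0.0008] turn -0.929 dist 256.0 j6~ -9
```

```bash
python3 -m pendant '[[[0,-0.102,0.235,0,-0.929],[0,-0.102,0.235,0,-0.929],[0,-0.102,0.235,0,-0.929],[0,-0.102,0.235,0,-0.929],[0,-0.102,0.235,0,-0.929],[0,-0.102,0.235,0,-0.929],[0,-0.102,0.235,0,-0.929],[0,-0.102,0.235,0,-0.929]]]' && python3 -m pendant '[[[0,0,0,0,0],[0,0,0,0,0],[0,0,0,0,0],[0,0,0,0,0],[0,0,0,0,0],[0,0,0,0,0],[0,0,0,0,0],[0,0,0,0,0]]]'
python3 - <<'E'
from m import *
w=toworld([-144,1.4+36.5+17.5]); rows([*w,50],98.2)
E
```

```text
t: 19.8
eef_pos: [538.4, -6.1, 155.7]
tcp_rot: [-3.14, -0.001, 1.713]
ft_force: [-0.5, -0.1, -2.4]
opening: 0.147
t: 20.6
eef_pos: [538.8, -5.2, 157.1]
tcp_rot: [3.142, -0.0, 1.714]
ft_force: [0.6, 0.2, -1.5]
opening: 0.144
to [540.6  -4.8  50. ] yaw 98.2 shift m [1.000e-04 1.800e-03 1.071e-01] turn -0.0 dist 107.0 j6~ -9
```

```bash
python3 -m pendant '[[[0,0,0.0015,0.04,0],[0,0,0.0015,0.06,0],[0,0,0.0015,0.075,0],[0,0,0.0015,0.085,0],[0,0,0.0015,0.093,0],[0,0,0.0015,0.101,0],[0,0,0.0015,0.107,0],[0,0,0.0015,0.107,0]]]' && python3 -m pendant '[[[0.3,0,0,0,0],[0.3,0,0,0,0],[0.3,0,0,0,0],[0.3,0,0,0,0],[0.3,0,0,-0.03,0],[0.3,0,0,-0.08,0],[0.3,0,0,-0.13,0],[0.3,0,0,-0.18,0]]]'
python3 - <<'E'
from m import *
c=cam('wrist'); cv2.imwrite('pics/w7.png',c['im']); pickle.dump(c,open('w7.pkl','wb')); Q=cloud(c)
for ce,a,me,q,g in wedges(c,Q):
    print(ce,a,len(g) and tocab(g[g[:,2]>66]).mean(0).round(1), np.percentile(Q[...,2][int(ce[1])-8:int(ce[1])+8,int(ce[0])-30:int(ce[0])+30],[5,50,95]).round(1))
E
```

```text
t: 21.4
eef_pos: [540.4, -5.0, 49.9]
tcp_rot: [3.141, -0.0, 1.714]
ft_force: [0.5, -0.3, -1.5]
opening: 0.142
t: 22.2
eef_pos: [539.9, -5.0, 232.2]
tcp_rot: [-3.142, -0.0, 1.714]
ft_force: [0.8, -0.9, -0.1]
opening: 0.297
[313. 220.] 6420 [-147.6   47.    73.6] [34.4 42.6 74.8]
[311. 291.] 2371 [-158.8  -36.5   72.7] [ 32.   42.7 251.1]
```

View pics/w7.png

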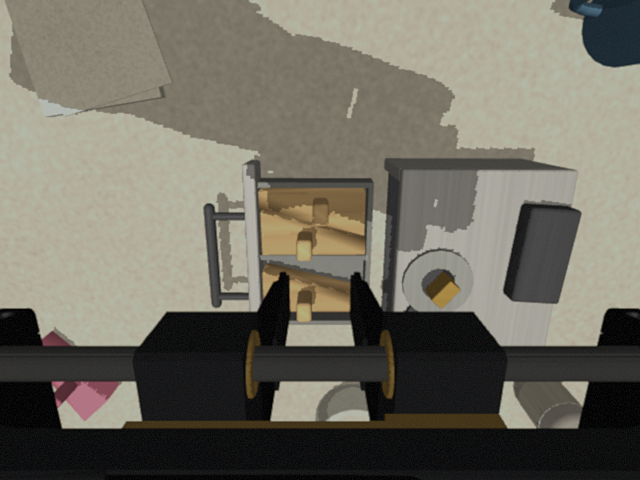

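All wedges are in: the left-bay pair head to tail at (313,205) and (313,245), and one in the right bay at (311,285). I'll push the pull with shut fingers, gripper turned 90° so its body stays off the cabinet.

```bash
python3 - <<'E'
from m import *
c=pickle.load(open('w7.pkl','rb')); m,_=omask(c); Q=tocab(cloud(c)); k=(m>0)&(Q[...,0]>-215)&(Q[...,0]<-95)&(abs(Q[...,1])<75); z=Q[k][:,2]
print(np.histogram(z,[0,20,30,38,40,42,44,46,50,60,80]))
t=k&(Q[...,2]>38)&(Q[...,2]<50); A=np.c_[Q[t][:,:2],np.ones(t.sum())]
for lo,hi in [(37,72),(-3,37),(-72,-3)]:
    b=A[(A[:,1]>lo)&(A[:,1]<hi)]; zz=Q[t][:,2][(A[:,1]>lo)&(A[:,1]<hi)]; print(lo,np.linalg.lstsq(b,zz,rcond=None)[0][:2].round(3), b[:,:2].min(0).round(),b[:,:2].max(0).round())
w=toworld([-295,1.5]); rows([*w,200],8.2)
E
```

```text
(array([ 205,  542,  559,  175, 1742, 4696,  128,   18,   17,  637]), array([ 0, 20, 30, 38, 40, 42, 44, 46, 50, 60, 80]))
37 [ 0.002 -0.007] [-202.   37.] [-102.   69.]
-3 [ 0.    -0.004] [-201.    7.] [-101.   37.]
-72 [-0.004 -0.025] [-202.  -54.] [-114.  -12.]
to [398.8 -79.7 200. ] yaw 8.2 shift m [-0.0532 -0.1533  0.0386] turn 1.571 dist 167.0 j6~ 70
```

```bash
python3 -m pendant '[[[0,-0.053,-0.143,0.03,1.57],[0,-0.053,-0.143,0.03,1.57],[0,-0.053,-0.143,0.03,1.57],[0,-0.053,-0.143,0.03,1.57],[0,-0.053,-0.143,0.03,1.57],[0,-0.053,-0.143,0.03,1.57],[0,-0.053,-0.143,0.03,1.57],[0,-0.053,-0.143,0.03,1.57]]]' && python3 -m pendant '[[[0,0,0,0,0.2],[0,0,0,0,0.2],[0,0,0,0,0.2],[0,0,0,0,0.2],[0,0,0,0,0.2],[0,0,0,0,0.2],[0,0,0,0,0.2],[0,0,0,0,0.2]]]'
python3 - <<'E'
from m import *
print(tocab(np.array([env.state()['eef_pos']])))
w=toworld([-288,1.5]); rows([*w,25],8.2)
E
```

```text
t: 23.05
eef_pos: [406.2, -77.9, 200.0]
tcp_rot: [3.141, -0.0, 0.507]
ft_force: [0.5, 0.0, 0.1]
opening: 0.004
t: 23.85
eef_pos: [406.3, -77.8, 200.1]
tcp_rot: [-3.142, -0.0, 0.314]
ft_force: [1.1, -0.4, 0.4]
opening: 0.006
[[-287.2852117     2.25850034  200.06950302]]
to [405.7 -78.7  25. ] yaw 8.2 shift m [-0.0008  0.0006  0.1751] turn 0.171 dist 175.0 j6~ 71
```

```bash
python3 -m pendant '[[[0,0,0,0,0.171],[0,0,0,0.04,0.171],[0,0,0,0.085,0.171],[0,0,0,0.13,0.171],[0,0,0,0.16,0.171],[0,0,0,0.175,0.171],[0,0,0,0.175,0.171],[0,0,0,0.175,0.171]]]'  && python3 -m pendant '[[[0,0.01,0,0,0],[0,0.02,0,0,0],[0,0.032,0,0,0],[0,0.044,0,0,0],[0,0.058,0,0,0],[0,0.072,0,0,0],[0,0.086,0,0,0],[0,0.1,0,0,0]]]'
python3 - <<'E'
from m import *
print(tocab(np.array([env.state()['eef_pos']])),env.state()['tcp_rot'],env.state()['ft_force'])
E
```

```text
t: 24.65
eef_pos: [406.5, -77.9, 25.3]
tcp_rot: [-3.141, 0.0, 0.143]
ft_force: [-0.4, 0.6, -0.2]
opening: 0.006
t: 25.45
eef_pos: [506.6, -63.3, 25.3]
tcp_rot: [3.141, -0.0, 0.143]
ft_force: [-2.9, -2.2, 2.0]
opening: 0.006
[[-185.98671238    2.34396585   25.3488615 ]] [ 3.14145704e+00 -2.33778512e-04  1.43239422e-01] [-2.9191214  -2.19966738  2.02245797]
```

Remaining travel to cab x of about -144 is roughly 42 mm; slow at the end.

```bash
python3 -m pendant '[[[0,0.010,0,0,0],[0,0.02,0,0,0],[0,0.028,0,0,0],[0,0.034,0,0,0],[0,0.038,0,0,0],[0,0.040,0,0,0],[0,0.0415,0,0,0],[0,0.042,0,0,0]]]'
python3 - <<'E'
from m import *
c=cam('side'); Q=tocab(cloud(c)); x,y,z=Q[...,0],Q[...,1],Q[...,2]
k=(x>-160)&(x<-60)&(abs(y)<95)&(z>36)&(z<46); h,e=np.histogram(x[k],np.arange(-160,-60,5)); print([(int(a),int(b)) for a,b in zip(e,h)])
print(tocab(np.array([env.state()['eef_pos']])),env.state()['ft_force'])
E
```

```text
t: 26.25
eef_pos: [546.8, -57.6, 25.0]
tcp_rot: [-3.141, 0.0, 0.143]
ft_force: [-2.4, -0.6, 0.7]
opening: 0.002
[(-160, 14), (-155, 5), (-150, 4), (-145, 5), (-140, 7), (-135, 14), (-130, 9), (-125, 1), (-120, 4), (-115, 2), (-110, 4), (-105, 3), (-100, 15), (-95, 62), (-90, 43), (-85, 25), (-80, 18), (-75, 11), (-70, 20)]
[[-145.35724816    2.2827048    25.05305855]] [-2.16886876  0.87130795  1.31321322]
```

Still only friction force (2.4 N). Continuing in small steps until the stop is felt.

```bash
python3 -m pendant '[[[0,0.001,0,0,0],[0,0.002,0,0,0],[0,0.002,0,0,0],[0,0.003,0,0,0],[0,0.003,0,0,0],[0,0.004,0,0,0],[0,0.004,0,0,0],[0,0.004,0,0,0]]]'
python3 - <<'E'
from m import *
print(tocab(np.array([env.state()['eef_pos']])),env.state()['ft_force'])
E
```

```text
t: 27.1
eef_pos: [548.5, -57.2, 24.9]
tcp_rot: [-3.14, 0.005, 0.143]
ft_force: [-13.3, -4.3, 7.8]
opening: 0.005
[[-143.58199998    2.39027585   24.94225794]] [-13.31440574  -4.34788746   7.84712273]
```

The stop is felt (13 N), so the drawer is shut. Next I back off and go look at the knob.

```bash
python3 -m pendant '[[[0,-0.02,0,0,0],[0,-0.03,0,0,0],[0,-0.03,0,-0.05,0],[0,-0.03,0,-0.1,0],[0.4,-0.03,0,-0.15,0],[0.4,-0.03,0,-0.2,0],[0.4,-0.03,0,-0.2,0],[0.4,-0.03,0,-0.2,0]]]'
python3 - <<'E'
from m import *
c=cam('scene'); P=cloud(c); hsv=cv2.cvtColor(c['im'],cv2.COLOR_BGR2HSV)
d=(hsv[...,2]<60)&(P[...,2]>8)&(P[...,2]<80)&(abs(P[...,0]-608)<90)&(abs(P[...,1]-267)<90); p=P[d]; print('knob',len(p),p.min(0).round(),p.max(0).round())
rows([608,267,240],45)
E
```

```text
t: 27.9
eef_pos: [521.6, -61.4, 226.1]
tcp_rot: [3.141, -0.003, 0.143]
ft_force: [-0.0, 0.1, -0.1]
opening: 0.285Traceback (most recent call last):
  File "<stdin>", line 3, in <module>
    return umr_minimum(a, axis, None, out, keepdims, initial, where)
ValueError: zero-size array to reduction operation minimum which has no identity
```

```bash
python3 - <<'E'
from m import *
for n in ['scene','side']:
    c=cam(n); cv2.imwrite(f'pics/{n}1.png',c['im']); P=cloud(c); hsv=cv2.cvtColor(c['im'],cv2.COLOR_BGR2HSV)
    d=((hsv[...,2]<60)&(P[...,2]>8)&(P[...,2]<80)&(P[...,0]>300)&(P[...,0]<850)&(abs(P[...,1])<450)).astype(np.uint8)
    nn,l,st,ce=cv2.connectedComponentsWithStats(d)
    for i in range(1,nn):
        if st[i,4]>50: p=P[l==i]; print(n,ce[i].round(),st[i,4],p.min(0).round(),p.max(0).round())
E
```

```text
side [306. 179.] 105 [571. 225.   8.] [620. 267.  65.]
```

View pics/side1.png

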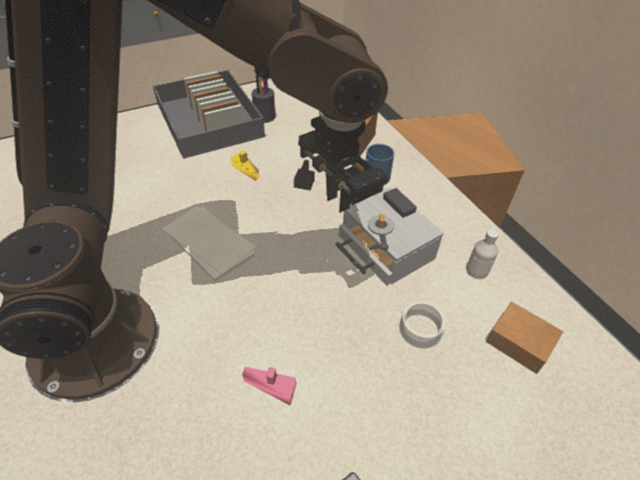

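Side view: the knob is unmoved at (304,178). The drawer front is flush at (365,255), with the wedges seen through the gap above it.

```bash
python3 - <<'E'
from m import *
rows([604,260,240],45)
E
```

```text
to [604 260 240] yaw 45 shift m [ 0.1281 -0.3061 -0.0162] turn -0.643 dist 332.0 j6~ 68
```

```bash
python3 -m pendant '[[[0.4,0.128,-0.306,-0.016,-0.643],[0.4,0.128,-0.306,-0.016,-0.643],[0.4,0.128,-0.306,-0.016,-0.643],[0.4,0.128,-0.306,-0.016,-0.643],[0.4,0.128,-0.306,-0.016,-0.643],[0.4,0.128,-0.306,-0.016,-0.643],[0.4,0.128,-0.306,-0.016,-0.643],[0.4,0.128,-0.306,-0.016,-0.643]]]' && python3 -m pendant '[[[0.4,0,0,0,0],[0.4,0,0,0,0],[0.4,0,0,0,0],[0.4,0,0,0,0],[0.4,0,0,0,0],[0.4,0,0,0,0],[0.4,0,0,0,0],[0.4,0,0,0,0]]]'
python3 - <<'E'
from m import *
s=env.state(); c=cam('wrist'); cv2.imwrite('pics/w8.png',c['im']); pickle.dump(c,open('w8.pkl','wb')); P=cloud(c)
print(s['eef_pos'],s['tcp_rot'])
def rep(nm,k):
    k=cv2.morphologyEx(k.astype(np.uint8),cv2.MORPH_OPEN,np.ones((3,3)))>0
    p=P[k]; r=cv2.minAreaRect(np.ascontiguousarray(p[:,:2],dtype=np.float32)); print(nm,len(p),np.round(r[0],1),np.round(r[1],1),round(r[2],1),np.median(p[:,2]).round(1))
near=(np.hypot(P[...,0]-604,P[...,1]-262)<70)
rep('grip top',near&(P[...,2]>58)&(P[...,2]<68))
rep('hub top',near&(P[...,2]>28)&(P[...,2]<35))
E
```

```text
t: 28.85
eef_pos: [604.2, 263.4, 238.7]
tcp_rot: [-3.14, 0.002, 0.789]
ft_force: [-0.1, -1.4, 0.1]
opening: 0.398
t: 29.65
eef_pos: [604.3, 259.7, 241.2]
tcp_rot: [-3.142, -0.0, 0.786]
ft_force: [0.7, 0.2, -0.4]
opening: 0.398
[604.30705505 259.74523312 241.17630639] [-3.14158828e+00 -1.96320666e-04  7.85750751e-01]
grip top 947 [596.7 261.6] [59.7 14. ] 50.0 63.1
hub top 1515 [596.5 261.4] [48.2 47.9] 49.9 32.4
```

View pics/w8.png

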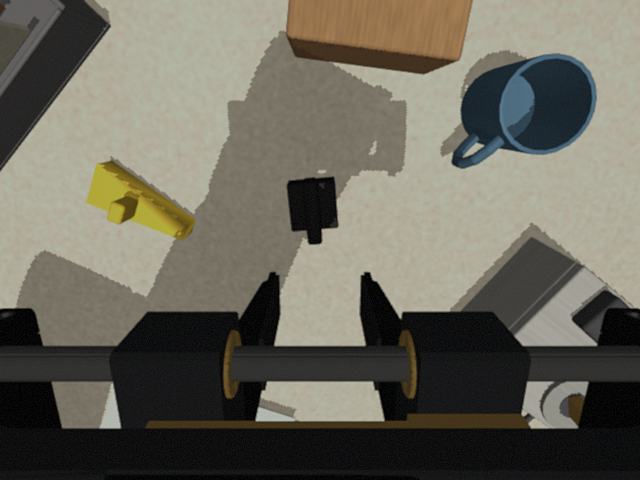

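The knob is at (312,207). Its grip measures 59.7 x 14 at yaw 50.0° and height 63, and the hub 48 x 48 on the same centre, all matching the description.

```bash
python3 - <<'E'
from m import *
rows([596.6,261.5,37],50)
E
```

```text
to [596.6 261.5  37. ] yaw 50 shift m [-0.0043 -0.0067  0.2041] turn -0.087 dist 204.0 j6~ 64
```

```bash
python3 -m pendant '[[[0.4,-0.0043,-0.0067,0.04,-0.087],[0.4,-0.0043,-0.0067,0.09,-0.087],[0.4,-0.0043,-0.0067,0.13,-0.087],[0.4,-0.0043,-0.0067,0.17,-0.087],[0.4,-0.0043,-0.0067,0.195,-0.087],[0.4,-0.0043,-0.0067,0.204,-0.087],[0.4,-0.0043,-0.0067,0.204,-0.087],[0.4,-0.0043,-0.0067,0.204,-0.087]]]' && python3 -m pendant '[[[0,0,0,0,0],[0,0,0,0,0],[0,0,0,0,0],[0,0,0,0,0],[0,0,0,0,0],[0,0,0,0,0],[0,0,0,0,0],[0,0,0,0,0]]]'
python3 - <<'E'
from m import *
print(env.state()['eef_pos'],env.state()['tcp_rot'],env.state()['opening'])
E
```

```text
t: 30.5
eef_pos: [597.2, 261.7, 38.4]
tcp_rot: [3.141, -0.002, 0.873]
ft_force: [0.2, 0.2, 0.4]
opening: 0.4
t: 31.3
eef_pos: [596.7, 261.6, 37.6]
tcp_rot: [3.141, -0.001, 0.873]
ft_force: [-0.7, -0.1, 6.5]
opening: 0.143
[596.65667541 261.59806601  37.60590136] [ 3.14133390e+00 -5.71001876e-04  8.72844789e-01] 0.1434068646775716
```

```bash
python3 -m pendant '[[[0,0,0,-0.03,0],[0,0,0,-0.07,0],[0,0,0,-0.12,0],[0,0,0,-0.16,0],[0,0,0,-0.19,0],[0,0,0,-0.19,0],[0,0,0,-0.19,0],[0,0,0,-0.19,0]]]'
python3 - <<'E'
from m import *
for n in ['w1','w7','scene0','side0']:
    c=pickle.load(open(n+'.pkl','rb')); P=cloud(c); Q=tocab(P); x,y,z=Q[...,0],Q[...,1],Q[...,2]
    hsv=cv2.cvtColor(c['im'],cv2.COLOR_BGR2HSV); m=cv2.inRange(hsv,(9,100,60),(30,255,255))>0
    k=m&(z>116)&(z<125)&(abs(x+44)<30)&(abs(y)<30); p=np.ascontiguousarray(P[k][:,:2],dtype=np.float32)
    r=cv2.minAreaRect(p) if len(p)>4 else None; print(n,len(p),r,'mean',p.mean(0))
    b=(z>96)&(z<101)&(np.hypot(x+44,y-1)<36); (bc,br)=cv2.minEnclosingCircle(np.ascontiguousarray(P[b][:,:2],dtype=np.float32)); print('  boss',b.sum(),bc,br,np.median(z[b]))
E
```

```text
t: 32.1
eef_pos: [595.9, 261.2, 225.3]
tcp_rot: [-3.14, 0.002, 0.873]
ft_force: [-0.8, 0.5, -2.7]
opening: 0.147
w1 512 ((646.1149291992188, -44.29538345336914), (21.772300720214844, 12.436624526977539), 59.75980758666992) mean [645.55194 -43.9763 ]
  boss 3495 (645.4217529296875, -47.198974609375) 32.72210693359375 98.54560889859823
w7 430 ((646.5502319335938, -44.16508865356445), (21.900775909423828, 12.029423713684082), 57.76435089111328) mean [645.9456   -43.434944]
  boss 2875 (644.8032836914062, -46.61900329589844) 32.499629974365234 98.53908554683295
scene0 43 ((648.2442626953125, -42.46769714355469), (25.55650520324707, 11.333821296691895), 51.684837341308594) mean [648.36865  -42.554283]
  boss 288 (646.1030883789062, -46.30359649658203) 33.17947006225586 98.15737240683558
side0 39 ((644.3512573242188, -46.79899597167969), (22.640357971191406, 10.767620086669922), 56.96772766113281) mean [644.43994 -47.47409]
  boss 289 (643.7228393554688, -47.44218826293945) 31.258865356445312 97.90116060361368
```

```bash
python3 - <<'E'
from m import *
rows([646.3,-44.5,200],59)
E
```

```text
to [646.3 -44.5 200. ] yaw 59 shift m [-0.2018  0.2351  0.0254] turn -0.157 dist 311.0 j6~ 27
```

```bash
python3 -m pendant '[[[0,-0.202,0.235,0.0,-0.157],[0,-0.202,0.235,0.0,-0.157],[0,-0.202,0.235,0.0,-0.157],[0,-0.202,0.235,0.0,-0.157],[0,-0.202,0.235,0.0,-0.157],[0,-0.202,0.235,0.0,-0.157],[0,-0.202,0.235,0.025,-0.157],[0,-0.202,0.235,0.025,-0.157]]]' && python3 -m pendant '[[[0,0,0,0,0],[0,0,0,0,0],[0,0,0,0,0],[0,0,0,0,0],[0,0,0,0,0],[0,0,0,0,0],[0,0,0,0,0],[0,0,0,0,0]]]'
python3 - <<'E'
from m import *
c=cam('wrist'); cv2.imwrite('pics/w9.png',c['im'])
rows([646.3,-44.5,161],59)
E
```

```text
t: 32.9
eef_pos: [645.1, -46.3, 197.6]
tcp_rot: [-3.135, 0.003, 1.027]
ft_force: [-0.2, -0.3, -1.7]
opening: 0.146
t: 33.7
eef_pos: [646.8, -44.3, 202.1]
tcp_rot: [3.142, -0.0, 1.03]
ft_force: [-0.4, -0.7, -1.2]
opening: 0.144
to [646.3 -44.5 161. ] yaw 59 shift m [-0.0004 -0.0003  0.0411] turn -0.0 dist 41.0 j6~ 27
```

View pics/w9.png

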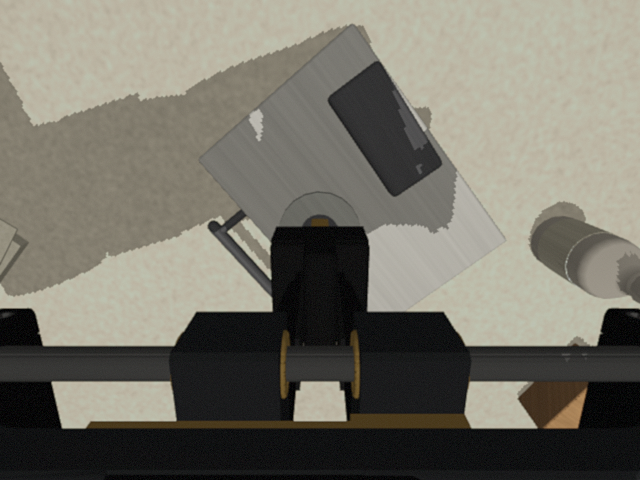

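The knob hangs centred over the tang, which peeks out at (320,222). Going down carefully.

```bash
python3 -m pendant '[[[0,0,0,0.02,0],[0,0,0,0.036,0],[0,0,0,0.041,0],[0,0,0,0.043,0],[0,0,0,0.045,0],[0,0,0,0.047,0],[0,0,0,0.048,0],[0,0,0,0.048,0]]]'
python3 - <<'E'
from m import *
s=env.state();print(s['eef_pos'],s['tcp_rot'],s['ft_force'],s['moment'])
E
```

```text
t: 34.55
eef_pos: [646.8, -44.3, 154.3]
tcp_rot: [3.141, -0.0, 1.03]
ft_force: [0.1, 0.4, -1.1]
opening: 0.143
[646.807911   -44.30062574 154.29330364] [ 3.14131442e+00 -2.24454949e-04  1.02977016e+00] [ 0.11221799  0.42474315 -1.07568052] [-0.08682228  0.11269626  0.00448223]
```

No contact force while already 3 mm below the tang-top level, so it is entering the slot. Continuing to home (TCP about 135.6).

```bash
python3 -m pendant '[[[0,0,0,0.002,0],[0,0,0,0.004,0],[0,0,0,0.006,0],[0,0,0,0.008,0],[0,0,0,0.010,0],[0,0,0,0.012,0],[0,0,0,0.012,0],[0,0,0,0.012,0]]]'
python3 - <<'E'
from m import *
s=env.state();print(s['eef_pos'],s['tcp_rot'],s['ft_force'],s['moment'])
E
```

```text
t: 35.35
eef_pos: [646.8, -44.3, 142.1]
tcp_rot: [-3.142, -0.0, 1.03]
ft_force: [0.1, -0.0, -1.1]
opening: 0.144
[646.75714928 -44.30218457 142.06754277] [-3.14154594e+00 -7.62009744e-05  1.02981055e+00] [ 0.05821485 -0.04559434 -1.11372935] [-0.08682604  0.07333864 -0.02710328]
```

```bash
python3 -m pendant '[[[0,0,0,0.002,0],[0,0,0,0.004,0],[0,0,0,0.005,0],[0,0,0,0.006,0],[0,0,0,0.0065,0],[0,0,0,0.007,0],[0,0,0,0.007,0],[0,0,0,0.007,0]]]'
python3 - <<'E'
from m import *
s=env.state();print(s['eef_pos'],s['tcp_rot'],s['ft_force'],s['moment'])
E
```

```text
t: 36.15
eef_pos: [646.7, -44.3, 135.6]
tcp_rot: [3.141, -0.0, 1.03]
ft_force: [-2.9, -0.3, 4.4]
opening: 0.145
[646.69486837 -44.29195461 135.57721254] [ 3.14139403e+00 -1.46748422e-04  1.02986240e+00] [-2.91884302 -0.26816703  4.44530061] [-0.02993705  0.7011503  -0.01810495]
```

The knob is home (TCP 135.6, light contact 4.4 N). Turning clockwise, which is positive about the tool's z.

```bash
python3 -m pendant '[[[0,0,0,0,0.06],[0,0,0,0,0.13],[0,0,0,0,0.2],[0,0,0,0,0.27],[0,0,0,0,0.34],[0,0,0,0,0.41],[0,0,0,0,0.48],[0,0,0,0,0.55]]]' && python3 -m pendant '[[[0,0,0,0,0.07],[0,0,0,0,0.14],[0,0,0,0,0.2],[0,0,0,0,0.26],[0,0,0,0,0.32],[0,0,0,0,0.38],[0,0,0,0,0.43],[0,0,0,0,0.45]]]'
python3 - <<'E'
from m import *
s=env.state();print(s['eef_pos'],s['tcp_rot'],s['ft_force'],s['moment'])
E
```

```text
t: 36.95
eef_pos: [647.0, -44.2, 135.6]
tcp_rot: [3.141, -0.001, 0.478]
ft_force: [-1.6, 0.9, 4.8]
opening: 0.146
t: 37.75
eef_pos: [647.0, -44.4, 135.6]
tcp_rot: [3.141, -0.001, 0.029]
ft_force: [-1.4, -0.2, 5.8]
opening: 0.146
[647.04072476 -44.37538662 135.57280354] [ 3.14119770e+00 -9.74991825e-04  2.90874022e-02] [-1.37488499 -0.15046411  5.75693981] [-0.15669634  0.44975947  0.32644381]
```

```bash
python3 -m pendant '[[[0,0,0,0,0.04],[0,0,0,0,0.08],[0,0,0,0,0.11],[0,0,0,0,0.14],[0,0,0,0,0.16],[0,0,0,0,0.18],[0,0,0,0,0.18],[0,0,0,0,0.18]]]'
python3 - <<'E'
from m import *
s=env.state();print(s['eef_pos'],s['tcp_rot'],s['ft_force'],s['moment'])
E
```

```text
t: 38.55
eef_pos: [647.0, -44.5, 135.6]
tcp_rot: [3.141, -0.001, -0.149]
ft_force: [-0.7, 0.0, 5.5]
opening: 0.14
[647.0221583  -44.4793065  135.58529151] [ 3.14133270e+00 -1.04072874e-03 -1.49100766e-01] [-0.74219759  0.01854601  5.50285226] [-0.23286115  0.48597942  0.30784633]
```

Moment is still at the friction level (0.31 N m), so not at the stop yet.

```bash
python3 -m pendant '[[[0,0,0,0,0.02],[0,0,0,0,0.04],[0,0,0,0,0.06],[0,0,0,0,0.08],[0,0,0,0,0.1],[0,0,0,0,0.11],[0,0,0,0,0.12],[0,0,0,0,0.12]]]'
python3 - <<'E'
from m import *
s=env.state();print(s['eef_pos'],s['tcp_rot'],s['ft_force'],s['moment'])
E
```

```text
t: 39.35
eef_pos: [647.0, -44.5, 135.6]
tcp_rot: [3.141, -0.001, -0.269]
ft_force: [-1.6, -0.4, 5.7]
opening: 0.146
[647.00733334 -44.52594615 135.57693725] [ 3.14137345e+00 -1.04965432e-03 -2.69309675e-01] [-1.57201601 -0.39018058  5.6898016 ] [-0.26019363  0.49271162  0.35793366]
```

```bash
python3 -m pendant '[[[0,0,0,0,0.02],[0,0,0,0,0.04],[0,0,0,0,0.06],[0,0,0,0,0.08],[0,0,0,0,0.09],[0,0,0,0,0.1],[0,0,0,0,0.1],[0,0,0,0,0.1]]]'
python3 - <<'E'
from m import *
s=env.state();print(s['tcp_rot'],s['ft_force'],s['moment'])
for n in ['side','wrist']:
    c=cam(n); pickle.dump(c,open(n+'2.pkl','wb')); cv2.imwrite(f'pics/{n}2.png',c['im'])
a=pickle.load(open('side2.pkl','rb'))['im'][150:300,310:470]; b=pickle.load(open('wrist2.pkl','rb'))['im']
a=cv2.resize(a,(400,375),interpolation=cv2.INTER_CUBIC); b=cv2.resize(b,(400,300)); a=np.vstack([a,np.zeros((0,400,3),np.uint8)])
o=np.zeros((375,800,3),np.uint8); o[:,:400]=a; o[:300,400:]=b; cv2.imwrite('pics/t1.png',o)
E
```

```text
t: 40.15
eef_pos: [647.0, -44.6, 135.6]
tcp_rot: [3.141, -0.001, -0.368]
ft_force: [-0.3, -0.3, 5.9]
opening: 0.15
[ 3.14117661e+00 -1.20591603e-03 -3.68022008e-01] [-0.25588546 -0.27194302  5.94426762] [-0.24130603  0.48887373  0.8665658 ]
```

View pics/t1.png

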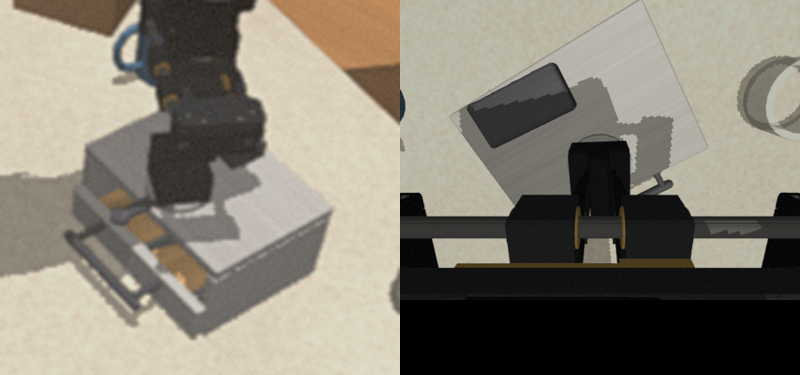

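The moment rose to 0.87 N m, so the lock is at its stop. The pointer end at (125,213) in the left crop faces the drawer side. Releasing and rising.

```bash
python3 -m pendant '[[[0,0,0,-0.0005,-0.03],[0.35,0,0,-0.0005,-0.03],[0.35,0,0,-0.0005,-0.03],[0.35,0,0,-0.0005,-0.03],[0.35,0,0,-0.0005,-0.03],[0.35,0,0,-0.03,-0.03],[0.35,0,0,-0.07,-0.03],[0.35,0,0,-0.12,-0.03]]]' && python3 -m pendant '[[[0.35,-0.05,0,-0.03,0],[0.35,-0.1,0,-0.04,0],[0.35,-0.12,0,-0.04,0],[0.35,-0.12,0,-0.04,0],[0.35,-0.12,0,-0.04,0],[0.35,-0.12,0,-0.04,0],[0.35,-0.12,0,-0.04,0],[0.35,-0.12,0,-0.04,0]]]'
python3 - <<'E'
from m import *
s=env.state(); print(s['eef_pos'],s['ft_force'])
c=cam('wrist'); b=cam('side'); cv2.imwrite('pics/w10.png',c['im']); cv2.imwrite('pics/side3.png',cv2.resize(b['im'][150:300,310:470],None,fx=3.5,fy=3.5,interpolation=cv2.INTER_CUBIC))
for nm,C in [('wrist',c),('side',b)]:
    P=cloud(C); Q=tocab(P); x,y,z=Q[...,0],Q[...,1],Q[...,2]; near=np.hypot(P[...,0]-646.5,P[...,1]+44.5)<40
    for n,lo,hi in [('grip',157,167),('hub',126,135)]:
        k=near&(z>lo)&(z<hi)&(C['im'].max(-1)<90); p=np.ascontiguousarray(P[k][:,:2],dtype=np.float32)
        if len(p)>10: print(nm,n,len(p),cv2.minAreaRect(p),'z',np.median(P[k][:,2]),np.percentile(P[k][:,2],[5,95]))
    k=(x>-115)&(x<-76)&(abs(y)<90)&(z>38)&(z<46); h,e=np.histogram(x[k],np.arange(-115,-75,3)); print(nm,'panel',list(zip(e.tolist(),h.tolist())))
E
```

```text
t: 41.05
eef_pos: [646.0, -44.2, 255.0]
tcp_rot: [3.141, 0.003, -0.34]
ft_force: [1.2, -0.1, 0.9]
opening: 0.349
t: 41.85
eef_pos: [534.1, -4.5, 294.5]
tcp_rot: [3.142, 0.001, -0.341]
ft_force: [1.1, 0.4, -0.5]
opening: 0.35
[534.12773282  -4.54889754 294.46357602] [ 1.12620527  0.44733526 -0.47415264]
wrist grip 1703 ((646.8314819335938, -44.441246032714844), (14.017505645751953, 59.836978912353516), 74.41226959228516) z 161.18075818377724 [159.23579314 162.57736863]
wrist hub 2641 ((646.7529296875, -44.297119140625), (47.866127014160156, 47.78413009643555), 74.28240966796875) z 130.40927966605722 [129.08372488 131.74970039]
wrist panel [(-115, 17), (-112, 18), (-109, 25), (-106, 23), (-103, 22), (-100, 17), (-97, 19), (-94, 59), (-91, 478), (-88, 492), (-85, 485), (-82, 412), (-79, 0)]
side grip 124 ((644.5144653320312, -48.12348175048828), (15.375093460083008, 59.47272872924805), 77.75786590576172) z 159.94323419439348 [157.55933605 162.13329311]
side hub 184 ((637.6741943359375, -57.5082893371582), (27.520198822021484, 55.412986755371094), 65.6709213256836) z 129.68675044546632 [127.28216816 134.36662809]
side panel [(-115, 1), (-112, 3), (-109, 0), (-106, 3), (-103, 0), (-100, 2), (-97, 15), (-94, 89), (-91, 74), (-88, 78), (-85, 63), (-82, 19), (-79, 47)]
```

View pics/w10.png

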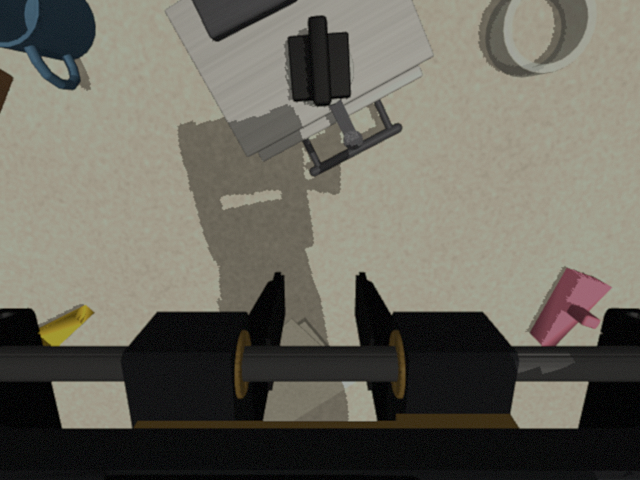

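View pics/side3.png

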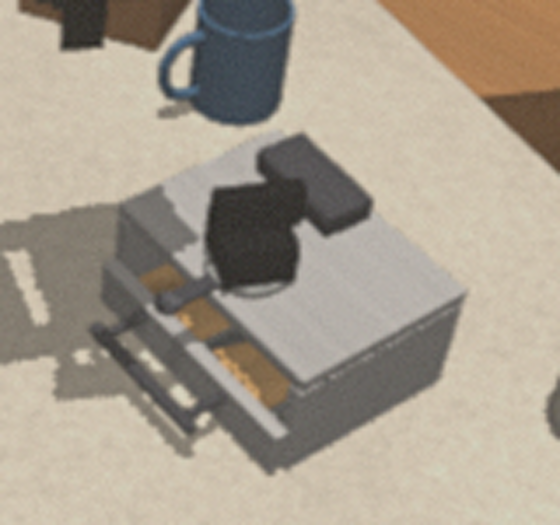

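Wrist view: the knob is home at (319,65) and the pointer end at (350,138), toward the drawer. One check of the pointer angle, then I hand in.

```bash
python3 - <<'E'
from m import *
c=cam('wrist'); p=ray(c,[351,138],97)[0]; d=p[:2]-[646.8,-44.4]; a=np.rad2deg(np.arctan2(d[1],d[0]))-8.2
print(p.round(1),'r',np.hypot(*d).round(1),'pointer cab deg',a%360,'lock',np.deg2rad(180-(a%360))+1.2)
E
```

```text
[583.3 -52.5  97. ] r 64.0 pointer cab deg 179.09237590554304 lock 1.215841028818706
```

```bash
python3 -c "
from cell import env
print(env.job_done(), env.state()['t'])"
```

```text
the job is handed in; nothing more can be done
the job is handed in; nothing more can be done
```

The job is done and handed in after about 42 s of robot time; the hand-in itself gave no verdict.

**What I did**
- Only three orange wedges were present. The yellow and pink look-alikes were left alone.
- I pulled the drawer fully out and laid all three wedges flat: a head-to-tail pair in the left bay and one in the right.
- I pushed the drawer shut with the fingers closed. It met its stop at 13 N.
- I set the knob on the spindle lined up with the tang, so it went straight home with only light contact and needed no searching turn.
- I then turned it clockwise until the moment rose from about 0.3 to 0.87 N m at the stop, released it and backed off.

**Last checks**
- **Wedges:** before shutting, the tops were flat at about 42.7 mm above the counter (42 expected). I did not measure them again afterwards, but in the last side view they still lie in the drawer.
- **Drawer:** the front panel lies at about -92 to -80 mm in the cabinet's frame, which is shut.
- **Knob:** home and upright, with the grip top at 161.2 mm (161 expected) and its centre within about 1 mm of the spindle.
- **Lock:** the pointer is at 179° in the cabinet's frame, which gives a lock reading of about 1.2 rad.
- **Bystanders:** the tape and ink pad look untouched in the views, but I did not measure their positions.

**Disagreements:** the side camera put the knob's grip centre about 4 mm off from the wrist camera, and its hub fit was no use because it saw only part of the hub. One corner fit of the third wedge was poor (17 mm), so I used its bounding rectangle and lug instead.

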